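# Load the sample changer and index it one click

## Robot

A 6-joint arm with a two-finger parallel gripper is mounted at the origin on the work surface. World frame = base frame: x ahead of the robot, y to its left, z up, the work surface at z = 0. Lengths are in m, angles in degrees, forces in N, time in s.
With the tool pointing down it reaches from about 0.25 to 0.8 m from the base axis. Payload 3.9 kg.
Tool frame: the origin (TCP) lies midway between the tips of the shut fingers; the grasp point (between the pads) lies 19 mm behind it; z points along the fingers, y is the direction in which the jaws open and shut (so a half turn about z gives the same grasp; the last joint's range is limited). The gripper opens to 85 mm and grips with 20 to 120 N. Pads are 22 mm wide; open, the fingers measure 114 mm over their backs; the gripper's body (76 mm by 85 mm) begins 54 mm behind the grasp point. The pads swing forward as they close: fully open they stand 13 mm farther back than shut.
Start: joints at [72.88, 14.897, -7.913, 67.191, 0, 90], TCP at [0.155, 0.502, 0.198] pointing down, gripper open.
Joint ranges: [-159.42, 159.42], [-47.68, 98.78], [-73.54, 78.23], [-108.79, 121.32], [-90, 84.71], [-180, 180]. Speed limits (degrees/s): [147.25, 147.25, 180, 180, 180, 180].

## Interface

Orientations are given as a 3x3 rotation matrix whose columns are the frame's x, y, z axes.
In Python, from station import r gives the robot as it stands. The module is installed in compiled form; this text tells all that it offers.
- The arm moves only by the shell command python3 -m creep 'ROWS' [OPENING]. ROWS is JSON, a list of rows, each an object of numbers: "tx", "ty", "tz": the shift along the tool's x, y, z in m; "twist": the turn about the tool's z in rad. A call has exactly 5 rows; each row is the pose to reach, as a shift and turn from the pose commanded when the call began, along the tool's axes at that moment; what a row does not reach only later rows make up. A row lasts 1/12 s, in which the tool goes at most 41.7 mm and 7.16 degrees, less where a joint would pass 70% of its speed; a pose out of reach is approached as far as the arm can. A call with a gripper value outside its range is refused whole. OPENING is the opening, from 0 (shut) to 1 (fully open), set as the call begins (- or left out, the last holds). The fingers move at their own pace and stop on an object; the grip force is fixed at half the most. Time passes only in rows, so rows that repeat a pose let the fingers close, or fill a call up. It gives the time, the measured TCP pose, the force and the opening at its end, in the units of the state.
- r.get_obs(): the state, without advancing time (a new reading comes with each control period).
- r.read_camera(name): name is "scene" or "top"; returns (picture, depth): 400x640x3 uint8, blue, green, red; 400x640 float32, m along the optical axis (not along the pixel's ray), 0 where there is no reading.
- r.camera_info(name): a dict with "K" (3x3 intrinsics, pixels), "k1" (the pictures are not rectified: a ray, as slopes to the right and down, at radius r is drawn at 1 + k1 r^2 times it, then the intrinsics apply), "R" (3x3) and "t" (3): a world point X has camera coordinates R X + t. Camera axes: x right, y down, z forward; pixel columns grow to the right and rows downward; lengths in m; the calibration is good to about 2 mm. A picture is of the moment at which its call begins. camera_info takes no time and is no camera call.
- r.close_job(): hands the job in, once; it reports no verdict.
Trained networks look in the newest picture that a camera, given by its name, has taken for a name from the list of things; names that differ only in an ending like _2 or _b are one class to them, and where a whole thing is asked for, a point or a joint stands for the part that bears it (a point fixed in the world has none). Each returns a list of dicts, best first, with "confidence" (0 to 1); they miss things now and then, are a little off and sometimes report something else, mostly with a low value. They report only what shows in the picture. A call takes as long as a camera call.
- r.recognise(camera, label): "bbox" ([centre column, centre row, width, height] as shares, 0 to 1, of the picture: columns of its width, rows of its height, round what is visible of it).
- r.silhouettes(camera, label): "region" (400x640 bool, what is visible of it) and "bbox" ([centre column, centre row, width, height] as shares, 0 to 1, of the picture: columns of its width, rows of its height, round what is visible of it).
- r.place_of(camera, label): "xy" ([column, row] as shares, 0 to 1, of the picture: columns of its width, rows of its height: a listed point, or the origin of a listed thing).
The state is a dict: "t": time; "joints": joint angles; "joint_velocities": joint speeds; "joint_efforts": joint torques, N m; "tcp_pos": TCP position; "eef_rot": TCP orientation; "ft_force": force on the tool from outside, world axes, zero at the start; "wrist_torque": the same for the moment, N m; "width": finger opening in m.
Only numpy, scipy, OpenCV 4.12 (cv2) and the standard library are available. Lean on these libraries where they do the work, as an engineer would, in place of code of your own. Each camera call takes 0.05 s, during which the arm holds its last target.

## Task

Take the blue-capped vial from the rack and push it fully home, upright, into the empty pocket at the changer's orange pointer, feeling for the pocket and pressing gently, then let go of it. Then turn the wheel one click clockwise (seen from above), so that the vial comes to rest in the next place with the wheel settled in its click. Do not disturb the other vials or the things on the bench.

Things in the scene. Friction and masses are not known exactly. Their poses are not given: they have to be found in the camera images.
- sample: The sample vial: the only one with a BLUE cap. A rigid upright cylinder, 23 mm in diameter all the way up (cap included) and 75 mm tall, its foot bevelled by 2 mm over the lowest 3 mm; 25 to 50 g. Origin: centre of its underside; z up along it. It starts in one of the holes of the blue rack, its foot 5 mm above the table, and stands 45 mm proud of the rack's top.
- rack: Fixed blue vial rack, 60 x 220 x 30 mm, a row of four 28 mm holes 25 mm deep along its y axis at y = -82.5, -27.5, 27.5 and 82.5 mm (three hold vials, one is empty). Origin: centre of its underside on the table.
- changer: Fixed round sample changer: blue base 280 mm across, 40 mm high, with an orange pointer block (16 mm wide, 40 mm high, out to 165 mm from the axis) on its -x side marking the loading place. Origin: on the wheel's vertical axis, at table height; z up. On it turns a white wheel with eight grey pockets and eight steel posts. Pressing it with more than 30 N harms it.
- axis (a point): Point on the wheel's axis at deck height (50 mm above the table). The wheel, 272 mm across, rests in sprung clicks 45 degrees apart. Its index is loose: in any run all clicks are shifted together by an unknown amount, so resting pockets lie up to 11 mm along the rim to either side of the nominal places. The wheel's angle is not measured: find the pocket by feel or sight. Hub 64 mm high.
- mouth (a point): Nominal centre of the loading pocket's mouth, 32 mm above 'load', fixed to the base. Eight grey pocket sleeves stand on the wheel, 45 degrees apart, centres 85 mm from the axis: round bore 25.5 mm, square-edged, walls 8 mm thick, flat mouth 82 mm and flat rigid floor 50 mm above the table (32 mm deep).
- load (a point): Nominal centre of the loading place on the pocket floor: fixed to the base, changer x = -85, y = 0, z = 50 mm. The empty pocket starts here, within 11 mm along the rim. On its side away from the axis, 11 mm above the floor, a sprung ball grips the vial: it enters freely for about 15 mm, then needs a push of about 5 to 15 N for the last 17 mm until it meets the floor, and stays where left.
- post (a point): Nominal top of the post next to the loading place on its anticlockwise side; fixed to the base. Eight upright steel finger posts, 12 mm in diameter, stand on the wheel midway between pockets, 120 mm from the axis, from the deck to 110 mm above the table: push these to turn it. Leaving a click takes about 4 to 7 N at a post; past half way (22.5 degrees) it runs on into the next click, before that it falls back.
- next (a point): Nominal centre of the next place clockwise seen from above: a point fixed to the changer's base, 45 degrees on from 'load' (changer x = -60.1 mm, y = +60.1 mm, z = 50 mm), with the same index play.
- run_a: a glass vial with a WHITE cap, same size as the sample vial, already standing in the wheel, 1 pocket(s) clockwise from the loading place (seen from above); it rides round with the wheel. Origin: centre of its underside.
- run_b: a glass vial with a WHITE cap, same size as the sample vial, already standing in the wheel, 2 pocket(s) clockwise from the loading place (seen from above); it rides round with the wheel. Origin: centre of its underside.
- spare_a: a glass vial with a WHITE cap, same size as the sample vial, standing in the rack; leave it there. Origin: centre of its underside.
- spare_b: a glass vial with a WHITE cap, same size as the sample vial, standing in the rack; leave it there. Origin: centre of its underside.
- bottle: Solvent bottle, 70 mm across, 150 mm tall, blue cap. Bystander. Origin: centre of its underside.
- beaker: Glass beaker, 70 mm across, 90 mm tall. Bystander. Origin: centre of its underside.
- wrench: Wrench 150 mm long with a red handle, lying flat on the table. Bystander. Origin: on the table under its middle; its length runs along x.

How it is judged:
By the outcome, as a careful person would: the job done as asked, in the order asked, and still so for the second after the job is handed in, with the robot touching nothing.
It also fails if it takes over 67 s, if anything falls off the work surface, if the arm or the gripper's body presses on something with over 40 N, if the wrist force passes 120 N, or if a joint passes its speed limit or range.

## Working session

There is one attempt and no reset: what is moved stays moved. The work goes in short steps, Python scripts to look and compute and a shell command to move; the robot and the scene stay as the last step left them, time stands still between calls to the robot, and variables do not carry over. Pictures are saved under pics/ and viewed, and the job is handed in when it is done.

```bash
mkdir -p pics
cat > h.py <<'E'
import numpy as np, cv2
from station import r
def pix2world(cam,u,v,d=None,z=None):
    ci=r.camera_info(cam);K=np.array(ci["K"]);R=np.array(ci["R"]);t=np.array(ci["t"])
    k=ci["k1"]
    p=cv2.undistortPoints(np.array([[[u,v]]],float),K,np.array([k,0,0,0.]))[0,0]
    ray=np.array([p[0],p[1],1.])
    if d is not None: return R.T@(ray*d-t)
    c=-R.T@t; w=R.T@ray
    return c+w*(z-c[2])/w[2]
def w2pix(cam,X):
    ci=r.camera_info(cam)
    R=np.array(ci["R"]);t=np.array(ci["t"])
    return cv2.projectPoints(np.array(X,float).reshape(-1,1,3),cv2.Rodrigues(R)[0],t,np.array(ci["K"]),np.array([ci["k1"],0,0,0.]))[0].reshape(-1,2)
E
python3 - <<'E'
from h import *
print(r.get_obs())
for c in("top","scene"):
    p,d=r.read_camera(c); cv2.imwrite(f"pics/{c}0.png",p); np.save(f"{c}0.npy",d); print(r.camera_info(c))
    for l in ("sample","load","mouth","axis","post","rack","changer"):
        try:
            for q in r.place_of(c,l)[:2]: print(c,l,np.array(q["xy"])*[640,400],round(q["confidence"],2))
        except Exception as e: print(e)
E
```

```text
{'t': 0.0, 'joints': array([ 7.28811003e+01,  1.49371989e+01, -7.98647031e+00,  6.71893219e+01,
        1.60244255e-03,  9.00036541e+01]), 'joint_velocities': array([-0.00724922,  0.04364337, -0.02442064, -0.03128194, -0.01161987,
        0.01669941]), 'joint_efforts': array([-7.14646849e-04, -4.05681360e+01,  2.53921974e+01,  1.88988342e-02,
       -1.13908679e-04,  7.82112892e-06]), 'tcp_pos': array([0.15430746, 0.5010298 , 0.19684685]), 'eef_rot': array([[-9.55677179e-01,  2.94415966e-01, -6.07216993e-04],
       [ 2.94416591e-01,  9.55675337e-01, -1.87646151e-03],
       [ 2.78420743e-05, -1.97206620e-03, -9.99998055e-01]]), 'ft_force': array([-0.41153703, -0.39192555,  0.57705712]), 'wrist_torque': array([0.02290381, 0.00452526, 0.03530096]), 'width': 0.08541954065934487}
{'K': array([[416.43153821,   0.        , 316.32389677],
       [  0.        , 416.43153821, 198.02653064],
       [  0.        ,   0.        ,   1.        ]]), 'k1': 0.013453489371057437, 'R': array([[ 0.01928373, -0.99980355,  0.00458312],
       [-0.99590607, -0.01961305, -0.0882407 ],
       [ 0.08831325, -
[... 485 characters left out ...]
       , 402.70567509, 202.65705362],
       [  0.        ,   0.        ,   1.        ]]), 'k1': -0.043633327706876994, 'R': array([[-0.7363914 ,  0.67646984, -0.01078237],
       [ 0.57028476,  0.61206809, -0.54785759],
       [-0.3640096 , -0.40958664, -0.83650212]]), 't': array([ 0.47650966, -0.31678333,  1.38538092])}
scene sample [323.392 175.32 ] 0.51
scene sample [251.584 127.48 ] 0.49
scene load [323.52 159.  ] 0.72
scene mouth [323.2 152.2] 0.93
scene mouth [279.808 244.4  ] 0.27
scene axis [296.704 166.12 ] 0.78
scene axis [327.872 134.48 ] 0.52
scene post [327.424 130.8  ] 0.79
scene rack [397.376 251.12 ] 0.79
scene rack [321.792 151.2  ] 0.28
scene changer [302.976 173.4  ] 0.95
```

View pics/top0.png

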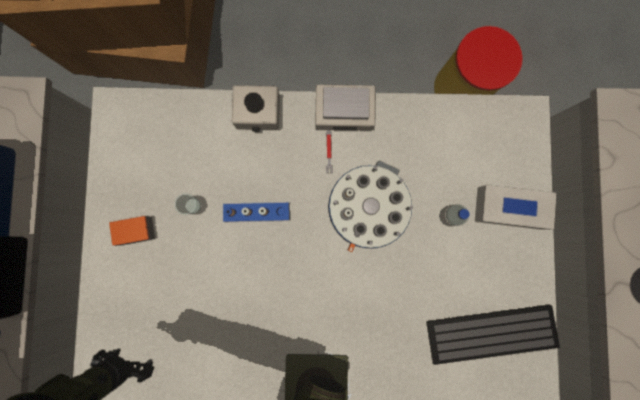

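View pics/scene0.png

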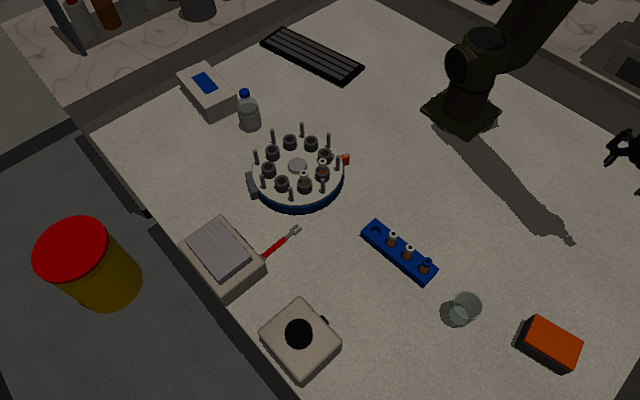

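Run:
```python
import cv2
p=cv2.imread("pics/top0.png"); cv2.imwrite("pics/top0z.png",cv2.resize(p[130:290,200:420],None,fx=3.6,fy=3.6,interpolation=cv2.INTER_CUBIC))
p=cv2.imread("pics/scene0.png"); cv2.imwrite("pics/scene0z.png",cv2.resize(p[90:300,220:480],None,fx=2.8,fy=2.8,interpolation=cv2.INTER_CUBIC))
```

```text
(no output)
```

View pics/top0z.png

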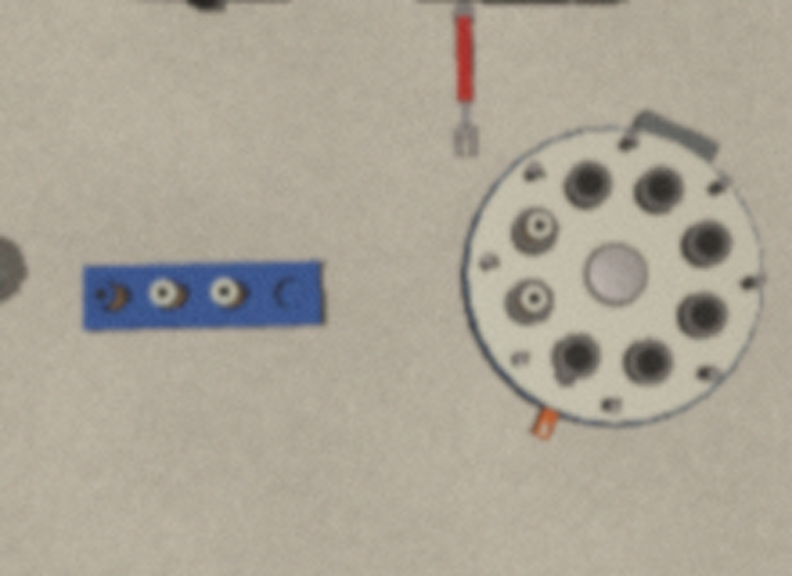

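View pics/scene0z.png

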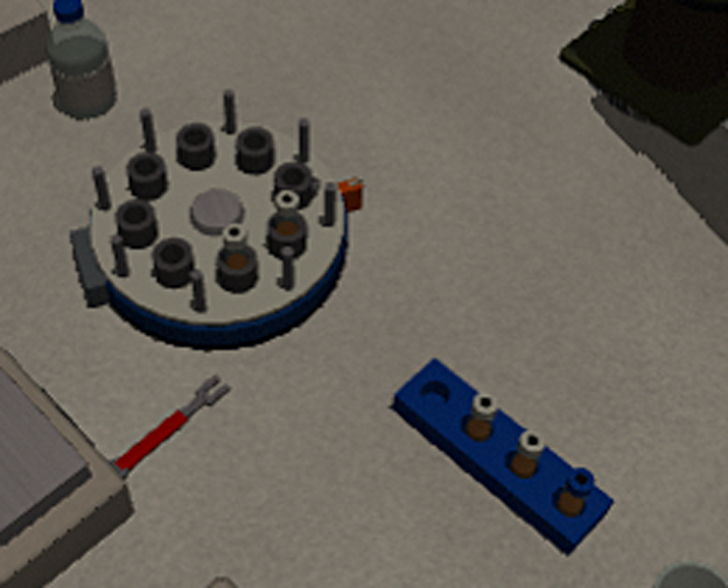

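The top picture shows the rack around (257,212), with the blue cap at its left end (231,212). The wheel is at (371,205), and the orange pointer at (351,247) has the empty pocket just inside it at (359,229). run_a is clockwise of that pocket at (347,213). Next I rectify both views for precise fits.

Run:
```python
from h import *
print("axis z=.064",pix2world("top",371.4,206,z=.064), "scene",pix2world("scene",296.7,166,z=.05))
print("sample",pix2world("top",231,212,z=.08),pix2world("scene",427,263,z=.08))
d=np.load("top0.npy")
for u,v in((371,206),(231,212),(245,212),(359,229),(280,212)): print(u,v,pix2world("top",u,v,d=d[v,u]))
def rect(c,x0,y0,w,h,z,s=0.0005):
    # image: up=+x, left=+y
    p=cv2.imread(f"pics/{c}0.png")
    H,W=int(h/s),int(w/s)
    X=x0+h/2-np.arange(H)*s; Y=y0+w/2-np.arange(W)*s
    G=np.stack(np.broadcast_arrays(X[:,None],Y[None,:],z),-1).reshape(-1,3)
    m=w2pix(c,G).reshape(H,W,2).astype(np.float32)
    return cv2.remap(p,m[...,0],m[...,1],cv2.INTER_CUBIC)
a=pix2world("top",371.4,206,z=.064)
x0,y0=round(a[0],3),round(a[1],3); print("center",x0,y0)
im=[rect(c,x0,y0,.34,.34,.082) for c in("top","scene")]
im=np.hstack(im)
cv2.imwrite("pics/rect.png",cv2.resize(np.clip(im*1.6,0,255).astype(np.uint8),(800,400)))
```

```text
axis z=.064 [ 0.59255887 -0.16963635  0.064     ] scene [ 0.59591485 -0.17098432  0.05      ]
sample [0.56313321 0.28553738 0.08      ] [0.57262888 0.29840935 0.08      ]
371 206 [ 0.59283514 -0.16889249  0.059804  ]
231 212 [0.56312484 0.28550432 0.08016433]
245 212 [0.56387851 0.24004399 0.0824765 ]
359 229 [ 0.51688117 -0.13125945  0.05024054]
280 212 [0.57042113 0.13426149 0.00068613]
center 0.593 -0.17
```

View pics/rect.png

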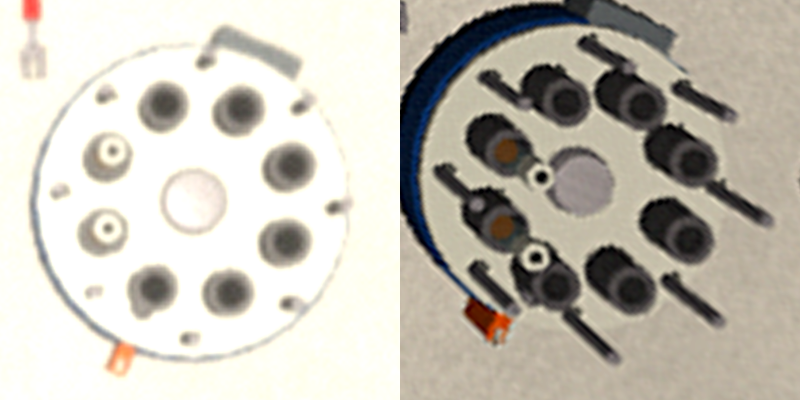

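```bash
cat > fit.py <<'E'
from h import *
from scipy.optimize import minimize
def samp(g,c,P):
    m=w2pix(c,P).astype(np.float32)
    return cv2.remap(g,m[None,:,0],m[None,:,1],cv2.INTER_CUBIC)[0]
th=np.linspace(0,2*np.pi,40,endpoint=False)
def fit(c,img,x0,y0,ph0,empty,z=.082):
    g=cv2.cvtColor(img,cv2.COLOR_BGR2GRAY).astype(np.float32)
    def circ(cx,cy,r): return np.stack([cx+r*np.cos(th),cy+r*np.sin(th),np.full(40,z)],1)
    def cost(p):
        s=0
        for k in empty:
            a=p[2]*1.0+np.deg2rad(45*k); cx=p[0]/1000+.085*np.cos(a); cy=p[1]/1000+.085*np.sin(a)
            ins=[np.clip(samp(g,c,circ(cx,cy,r)),0,90).mean() for r in(.005,.009,.011)]
            out=[np.clip(samp(g,c,circ(cx,cy,r)),0,90).mean() for r in(.015,.017,.019)]
            s+=np.mean(out)-np.mean(ins)
        return -s
    best=None
    for d in (-.12,-.06,0,.06,.12):
        o=minimize(cost,[x0*1000,y0*1000,ph0+d],method="Nelder-Mead",options=dict(initial_simplex=[[x0*1000+a,y0*1000+b,ph0+d+e] for a,b,e in((-3,-3,0),(4,-2,.02),(-2,4,-.02),(1,1,.06))]))
        if best is None or o.fun<best.fun: best=o
    return best
E
python3 - <<'E'
from fit import *
# load pocket approx
ph0=np.arctan2(-.131+.1696,.5169-.5926)
print(np.rad2deg(ph0))
# clockwise seen from above = decreasing angle: run_a k=-1, run_b k=-2
for c in("top","scene"):
    img=cv2.imread(f"pics/{c}0.png")
    for E in ([0,1,2,3,4,5],[1,2,3,4,5],[1,2,3],[3,4,5]):
        o=fit(c,img,.593,-.170,ph0,E); a=o.x[2]
        print(c,E,o.x[:2].round(2),np.rad2deg(a).round(2),round(o.fun,1),"pocket",(o.x[0]+85*np.cos(a)).round(2),(o.x[1]+85*np.sin(a)).round(2))
    for l in("mouth","load","post","axis","run_a","spare_a","sample"):
        r.read_camera(c)
        zz=dict(mouth=.082,load=.05,post=.11,axis=.05,run_a=.05,spare_a=.005,sample=.005)[l]
        print(c,l,[ (pix2world(c,q["xy"][0]*640,q["xy"][1]*400,z=zz)[:2].round(4),round(q["confidence"],2)) for q in r.place_of(c,l)[:3]])
E
```

```text
152.9826231186952Traceback (most recent call last):
  File "<stdin>", line 9, in <module>
  File "fit.py", line 20, in fit
    o=minimize(cost,[x0*1000,y0*1000,ph0+d],method="Nelder-Mead",options=dict(initial_simplex=[[x0*1000+a,y0*1000+b,ph0+d+e] for a,b,e in((-3,-3,0),(4,-2,.02),(-2,4,-.02),(1,1,.06))]))
    res = _minimize_neldermead(fun, x0, args, callback, bounds=bounds,
                               **options)
    fsim[j] = func(sim[j])
              ~~~~^^^^^^^^
    fx = function(np.copy(x), *(wrapper_args + args))
  File "fit.py", line 14, in cost
    ins=[np.clip(samp(g,c,circ(cx,cy,r)),0,90).mean() for r in(.005,.009,.011)]
                 ~~~~^^^^^^^^^^^^^^^^^^^
  File "fit.py", line 4, in samp
    m=w2pix(c,P).astype(np.float32)
      ~~~~~^^^^^
  File "h.py", line 12, in w2pix
    ci=r.camera_info(cam)
ValueError: time passes only in moves, steps and waits
```

```bash
sed -i 's/r\.camera_info(cam)/CI(cam)/; ' h.py
cat >> h.py <<'E'
import pickle,os
_c={}
def CI(c):
    if not _c:
        if not os.path.exists("ci.pkl"): pickle.dump({k:r.camera_info(k) for k in("top","scene")},open("ci.pkl","wb"))
        _c.update(pickle.load(open("ci.pkl","rb")))
    return _c[c]
E
python3 - <<'E'
from fit import *
ph0=np.deg2rad(153)
for c in("top","scene"):
    img=cv2.imread(f"pics/{c}0.png")
    for E in ([0,1,2,3,4,5],[1,2,3,4,5],[1,2,3],[3,4,5]):
        o=fit(c,img,.593,-.170,ph0,E); a=o.x[2]
        print(c,E,o.x[:2].round(2),np.rad2deg(a).round(2),round(o.fun,1),"pocket",(o.x[0]+85*np.cos(a)).round(2),(o.x[1]+85*np.sin(a)).round(2))
E
python3 - <<'E'
from h import *
print(r.get_obs()["t"])
for c in("top","scene"):
    r.read_camera(c)
    for l in("mouth","load","post","axis","run_a","spare_a","sample"):
        zz=dict(mouth=.082,load=.05,post=.11,axis=.05,run_a=.05,spare_a=.005,sample=.005)[l]
        print(c,l,[ (pix2world(c,q["xy"][0]*640,q["xy"][1]*400,z=zz)[:2].round(4),round(q["confidence"],2)) for q in r.place_of(c,l)[:3]])
print(r.get_obs()["t"])
E
```

```text
top [0, 1, 2, 3, 4, 5] [ 594.3  -168.24] 154.3 -193.9 pocket 517.71 -131.38
top [1, 2, 3, 4, 5] [ 594.34 -168.24] 154.3 -163.4 pocket 517.75 -131.37
top [1, 2, 3] [ 594.5 -168.3] 154.23 -97.5 pocket 517.95 -131.35
top [3, 4, 5] [ 594.32 -168.22] 154.25 -98.6 pocket 517.76 -131.29
scene [0, 1, 2, 3, 4, 5] [ 597.05 -174.96] 154.49 -186.6 pocket 520.33 -138.36
scene [1, 2, 3, 4, 5] [ 597.06 -174.89] 154.45 -156.9 pocket 520.37 -138.23
scene [1, 2, 3] [ 592.77 -171.44] 155.0 -95.7 pocket 515.74 -135.52
scene [3, 4, 5] [ 597.6  -175.16] 154.57 -93.9 pocket 520.83 -138.66
0.8
top mouth [(array([ 0.5214, -0.1352]), 0.94), (array([ 0.78  , -0.0286]), 0.46)]
top load [(array([ 0.5156, -0.135 ]), 0.73)]
top post [(array([ 0.4679, -0.1643]), 0.7), (array([0.561 , 0.2802]), 0.63), (array([ 0.6269, -0.088 ]), 0.62)]
top axis [(array([ 0.5966, -0.1787]), 0.85)]
top run_a [(array([ 0.5672, -0.0884]), 0.53)]
top spare_a [(array([ 0.6076, -0.1684]), 0.64), (array([0.5654, 0.2417]), 0.57), (array([0.566 , 0.1876]), 0.43)]
top sample [(array([0.5656, 0.3009]), 0.39)]
scene mouth [(array([ 0.5232, -0.1357]), 0.92)]
scene load [(array([ 0.5137, -0.1329]), 0.84)]
scene post [(array([ 0.4803, -0.1663]), 0.66)]
scene axis [(array([ 0.586 , -0.1767]), 0.68)]
scene run_a [(array([ 0.6347, -0.0871]), 0.67), (array([ 0.5642, -0.0816]), 0.54)]
scene spare_a [(array([0.5794, 0.1836]), 0.69), (array([0.5724, 0.2455]), 0.43)]
scene sample [(array([0.577 , 0.2994]), 0.66)]
1.6
```

Run:
```python
from h import *
def ov(c,ctrs,name,crop,f):
    p=cv2.imread(f"pics/{c}0.png"); x1,x2,y1,y2=crop
    q=cv2.resize(np.clip(p[y1:y2,x1:x2]*1.8,0,255).astype(np.uint8),None,fx=f,fy=f,interpolation=cv2.INTER_CUBIC)
    th=np.linspace(0,2*np.pi,60)
    for cx,cy,ph,col in ctrs:
        for k in range(8):
            a=np.deg2rad(ph+45*k)
            for R in(.01275,.02075):
                P=np.stack([cx+.085*np.cos(a)+R*np.cos(th),cy+.085*np.sin(a)+R*np.sin(th),th*0+.082],1)
                m=((w2pix(c,P)-[x1,y1]+.5)*f-.5)
                cv2.polylines(q,[np.round(m*8).astype(np.int32)],True,col,1,cv2.LINE_AA,3)
    cv2.imwrite(name,q)
ov("top",[(.5943,-.1682,154.3,(0,255,0))],"pics/ovt.png",(320,425,155,260),5.5)
ov("scene",[(.5943,-.1682,154.3,(0,255,0)),(.597,-.175,154.5,(0,0,255))],"pics/ovs.png",(240,360,110,220),5.4)
```

```text
(no output)
```

View pics/ovt.png

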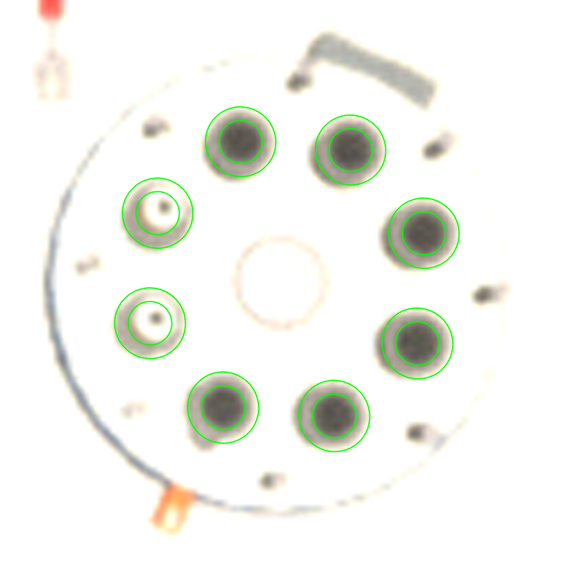

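View pics/ovs.png

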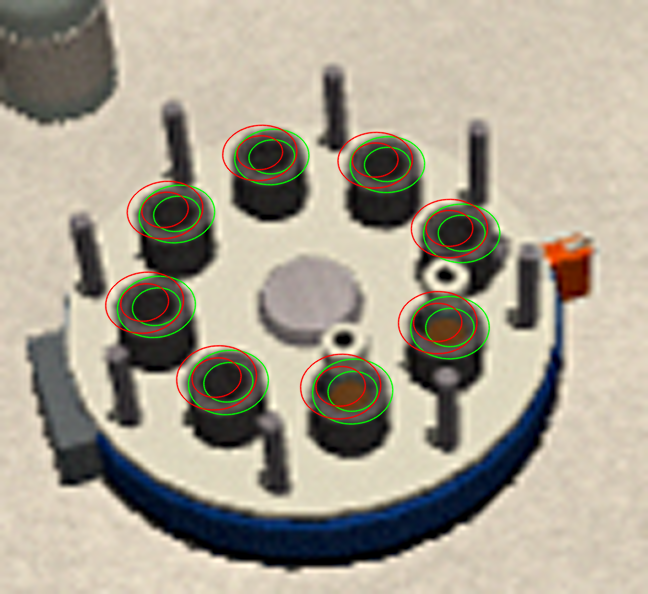

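```bash
sed -i 's/(.005,.009,.011)/(.0105,.0115)/; s/(.015,.017,.019)/(.014,.0152)/; s/0,90/0,200/g' fit.py
sed 's/(.0105,.0115)/(.0185,.0197)/; s/(.014,.0152)/(.022,.024)/; s/0,200/0,90/g' fit.py > fit2.py
python3 - <<'E'
import fit,fit2,cv2,numpy as np
ph0=np.deg2rad(154)
for c in("top","scene"):
    img=cv2.imread(f"pics/{c}0.png")
    for n,f in(("bore",fit),("outer",fit2)):
        o=f.fit(c,img,.595,-.1695,ph0,[0,1,2,3,4,5]); a=o.x[2]
        print(c,n,o.x[:2].round(2),np.rad2deg(a).round(2),round(o.fun,1),"pocket",(o.x[0]+85*np.cos(a)).round(2),(o.x[1]+85*np.sin(a)).round(2))
E
python3 - <<'E'
from h import *
p=cv2.imread("pics/top0.png");q=cv2.imread("pics/scene0.png")
a=cv2.resize(np.clip(p[195:230,215:285]*1.6,0,255).astype(np.uint8),None,fx=10,fy=10,interpolation=cv2.INTER_CUBIC)
cv2.imwrite("pics/rk.png",a)
b=cv2.resize(np.clip(q[210:295,350:450]*1.8,0,255).astype(np.uint8),None,fx=6,fy=6,interpolation=cv2.INTER_CUBIC)
cv2.imwrite("pics/rks.png",b)
E
```

```text
top bore [ 594.79 -168.92] 154.41 -142.3 pocket 518.12 -132.21
top outer [ 600.39 -159.53] 153.96 -30.4 pocket 524.02 -122.21
scene bore [ 599.43 -177.03] 154.26 -131.6 pocket 522.86 -140.12
scene outer [ 597.73 -166.49] 154.67 -129.7 pocket 520.9 -130.12
```

View pics/rk.png

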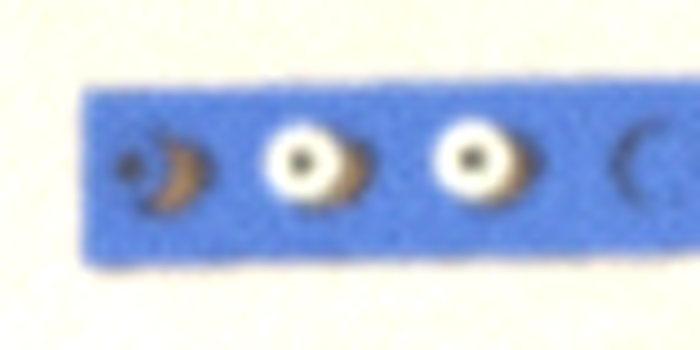

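View pics/rks.png

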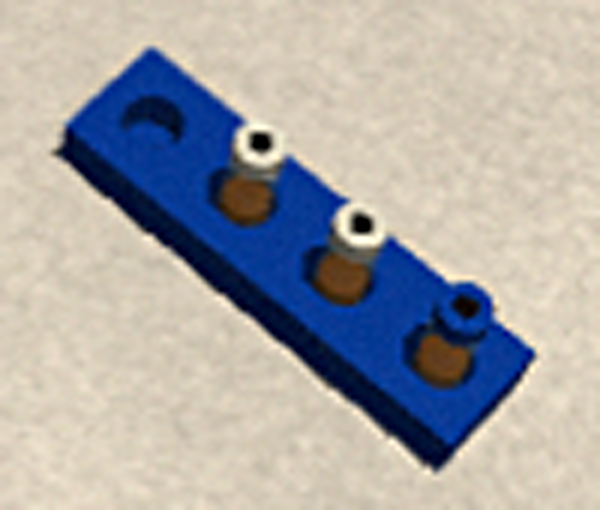

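Run:
```python
from h import *
for n,t,s in(("sample",(227.55,211.35),(427.4,260.8)),("sp1",(244.65,210.75),(409.75,246.9)),("sp2",(261.85,210.35),(393.1,233.25))):
    print(n,pix2world("top",*t,z=.08),pix2world("scene",*s,z=.08))
# rack corners z=.03 (top left pair) 
for t in((223.0,204.0),(223.0,221.6)): print(pix2world("top",*t,z=.03))
for s in((350+152/6,210+48/6),(350+533/6,210+355/6),(350+442/6,210+443/6),(350+68/6,210+130/6)): print("scene corner",pix2world("scene",s[0]-.4,s[1]-.4,z=.03))
# wheel vials caps top z=.125 : scene zoom ovs (f5.4, off 240,110): 
for q in((445,274),(344,339)): print("cap scene",pix2world("scene",240+(q[0]+.5)/5.4-.5,110+(q[1]+.5)/5.4-.5,z=.125))
for q in((156,318),(165,207)): print("cap top",pix2world("top",320+(q[0]+.5)/5.5-.5,155+(q[1]+.5)/5.5-.5,z=.125))
for cx,cy,p in((.5948,-.1689,154.4),):
    for k in(-1,-2):
        a=np.deg2rad(p+45*k); print("pred",cx+.085*np.cos(a),cy+.085*np.sin(a))
```

```text
sample [0.56501597 0.29672041 0.08      ] [0.56729518 0.29527962 0.08      ]
sp1 [0.56802075 0.24172635 0.08      ] [0.57003873 0.24026145 0.08      ]
sp2 [0.57039051 0.18632377 0.08      ] [0.57154146 0.1852519  0.08      ]
[0.59198073 0.32334847 0.03      ]
[0.53310784 0.3210373  0.03      ]
scene corner [0.54604424 0.10354571 0.03      ]
scene corner [0.53821557 0.32128007 0.03      ]
scene corner [0.59780794 0.32038216 0.03      ]
scene corner [0.6055361  0.10748879 0.03      ]
cap scene [ 0.56699031 -0.08972863  0.125     ]
cap scene [ 0.63219829 -0.09344609  0.125     ]
cap top [ 0.56666658 -0.08827767  0.125     ]
cap top [ 0.63011761 -0.09261446  0.125     ]
pred 0.5665663037898853 -0.0887260740744539
pred 0.6315272886481685 -0.09224423525556531
```

```bash
cat > to.py <<'E'
import sys; from h import *
# usage: to.py x y z yaw  (yaw = angle of tool y, mod 180)
x,y,z,yaw=map(float,sys.argv[1:5]); o=r.get_obs(); R=o["eef_rot"]
d=np.array([x,y,z])-o["tcp_pos"]; cur=np.rad2deg(np.arctan2(R[1,1],R[0,1]))
tw=-((yaw-cur+90)%180-90)
print("t",round(o["t"],2),"pos",o["tcp_pos"].round(4),"yaw",cur.round(2),"F",o["ft_force"].round(2),"w",round(o["width"],4))
print("shift tool",(R.T@d).round(4),"twist",np.deg2rad(tw).round(4))
E
python3 to.py 0.566 0.296 0.14 2.4
python3 -m creep '[{"tx":-0.04,"ty":-0.007,"twist":0.12},{"tx":-0.08,"ty":-0.014,"twist":0.24},{"tx":-0.12,"ty":-0.021,"twist":0.36},{"tx":-0.16,"ty":-0.028,"twist":0.48},{"tx":-0.2,"ty":-0.035,"twist":0.6}]' 1
python3 to.py 0.566 0.296 0.14 2.4
```

```text
t 1.6 pos [0.1545 0.5017 0.1977] yaw 72.88 F [-0.6  -0.34 -0.25] w 0.0855
shift tool [-0.4538 -0.0755  0.0577] twist 1.2301
t 1.6 pos [0.1545 0.5017 0.1977] yaw 72.88 F [-0.6  -0.34 -0.25] w 0.0855
shift tool [-0.4538 -0.0755  0.0577] twist 1.2301validation failed for argument at $[0]...
```

```bash
python3 -m creep '[{"tx":-0.04,"ty":-0.007,"tz":0,"twist":0.12},{"tx":-0.08,"ty":-0.014,"tz":0,"twist":0.24},{"tx":-0.12,"ty":-0.021,"tz":0,"twist":0.36},{"tx":-0.16,"ty":-0.028,"tz":0,"twist":0.48},{"tx":-0.2,"ty":-0.035,"tz":0,"twist":0.6}]' 1
python3 to.py 0.566 0.296 0.14 2.4
```

```text
t: 2.02
tcp_pos: [0.3368, 0.4085, 0.1979]
eef_rot: [[-0.618, 0.786, 0.0], [0.786, 0.618, 0.0], [0.0, 0.0, -1.0]]
ft_force: [-0.1, 1.5, 0.8]
width: 0.0854
t 2.02 pos [0.3368 0.4085 0.1979] yaw 38.2 F [-0.1   1.48  0.77] w 0.0854
shift tool [-0.2302  0.1105  0.0579] twist 0.6248
```

```bash
python3 -m creep '[{"tx":-0.036,"ty":0.018,"tz":0,"twist":0.12},{"tx":-0.072,"ty":0.036,"tz":0,"twist":0.24},{"tx":-0.108,"ty":0.054,"tz":0,"twist":0.36},{"tx":-0.144,"ty":0.072,"tz":0,"twist":0.48},{"tx":-0.18,"ty":0.09,"tz":0,"twist":0.59}]' 1
python3 to.py 0.566 0.296 0.14 2.4
```

```text
t: 2.43
tcp_pos: [0.5196, 0.3234, 0.1978]
eef_rot: [[-0.076, 0.997, 0.0], [0.997, 0.076, 0.0], [0.0, 0.0, -1.0]]
ft_force: [-0.2, -0.0, 0.6]
width: 0.085
t 2.43 pos [0.5196 0.3234 0.1978] yaw 4.35 F [-0.16 -0.01  0.59] w 0.085
shift tool [-0.0308  0.0442  0.0578] twist 0.0341
```

```bash
python3 -m creep '[{"tx":-0.015,"ty":0.022,"tz":0.015,"twist":0.02},{"tx":-0.031,"ty":0.044,"tz":0.03,"twist":0.034},{"tx":-0.031,"ty":0.044,"tz":0.05,"twist":0.034},{"tx":-0.031,"ty":0.044,"tz":0.058,"twist":0.034},{"tx":-0.031,"ty":0.044,"tz":0.058,"twist":0.034}]' 1
python3 to.py 0.566 0.296 0.044 2.4
python3 - <<'E'
from h import *
for c in("top","scene"):
    p,d=r.read_camera(c); cv2.imwrite(f"pics/{c}1.png",p)
a=cv2.resize(np.clip(cv2.imread("pics/top1.png")[185:240,195:265]*1.6,0,255).astype(np.uint8),None,fx=6,fy=6,interpolation=cv2.INTER_CUBIC)
b=cv2.resize(np.clip(cv2.imread("pics/scene1.png")[205:260+35,375:465]*1.6,0,255).astype(np.uint8),None,fx=4,fy=4,interpolation=cv2.INTER_CUBIC)
b=b[:330]; cv2.imwrite("pics/g1.png",np.hstack([a[:330],b]))
E
```

```text
t: 2.85
tcp_pos: [0.5624, 0.2961, 0.1369]
eef_rot: [[-0.047, 0.999, -0.005], [0.999, 0.047, -0.002], [-0.002, -0.005, -1.0]]
ft_force: [0.2, -0.5, -0.8]
width: 0.0854
t 2.85 pos [0.5624 0.2961 0.1369] yaw 2.72 F [ 0.17 -0.51 -0.77] w 0.0854
shift tool [-0.0001  0.0041  0.0929] twist 0.0056
```

View pics/g1.png

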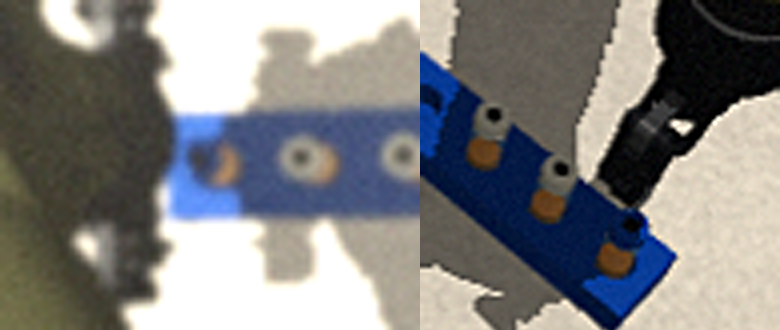

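```bash
python3 -m creep '[{"tx":0,"ty":0.002,"tz":0.02,"twist":0},{"tx":0,"ty":0.002,"tz":0.045,"twist":0},{"tx":0,"ty":0.002,"tz":0.07,"twist":0},{"tx":0,"ty":0.002,"tz":0.092,"twist":0},{"tx":0,"ty":0.002,"tz":0.092,"twist":0}]' 1
python3 -m creep '[{"tx":0,"ty":0,"tz":0,"twist":0},{"tx":0,"ty":0,"tz":0,"twist":0},{"tx":0,"ty":0,"tz":0,"twist":0},{"tx":0,"ty":0,"tz":0,"twist":0},{"tx":0,"ty":0,"tz":0,"twist":0}]' 1
python3 to.py 0.566 0.296 0.044 2.4
python3 - <<'E'
from h import *
p,d=r.read_camera("scene"); cv2.imwrite("pics/scene2.png",p)
cv2.imwrite("pics/g2.png",cv2.resize(np.clip(p[200:300,375:475]*1.6,0,255).astype(np.uint8),None,fx=6,fy=6,interpolation=cv2.INTER_CUBIC))
E
```

```text
t: 3.37
tcp_pos: [0.563, 0.297, 0.0449]
eef_rot: [[-0.05, 0.999, -0.005], [0.999, 0.05, -0.003], [-0.002, -0.005, -1.0]]
ft_force: [-0.9, -0.3, 0.8]
width: 0.0855
t: 3.78
tcp_pos: [0.5673, 0.298, 0.0493]
eef_rot: [[-0.048, 0.999, 0.002], [0.999, 0.048, 0.001], [0.001, 0.002, -1.0]]
ft_force: [-0.4, -0.4, 0.4]
width: 0.0851
t 3.78 pos [0.5673 0.298  0.0493] yaw 2.76 F [-0.44 -0.39  0.43] w 0.0851
shift tool [-0.0019 -0.0014  0.0053] twist 0.0062
```

View pics/g2.png

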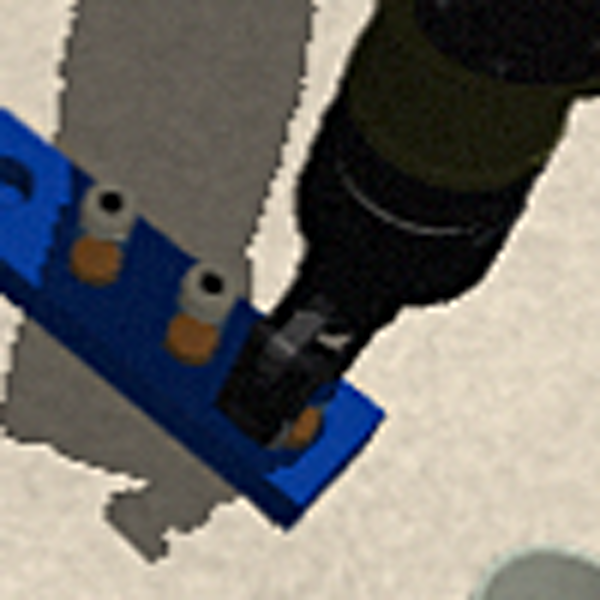

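Run:
```python
from h import *
o=r.get_obs(); p=o["tcp_pos"];R=o["eef_rot"]; print(o["t"],p)
for s in(1,-1):
    for q in (p+R@np.array([dx,s*.0425,-.013]) for dx in(-.011,.011)): print(((w2pix("scene",[q])[0]-[375,200])*6).round())
```

```text
3.8333 [0.56700174 0.29775215 0.04890189]
[227. 437.]
[270. 472.]
[350. 305.]
[392. 337.]
```

```bash
python3 -m creep '[{"tx":-0.002,"ty":-0.001,"tz":0.005,"twist":0.006},{"tx":-0.002,"ty":-0.001,"tz":0.005,"twist":0.006},{"tx":-0.002,"ty":-0.001,"tz":0.005,"twist":0.006},{"tx":-0.002,"ty":-0.001,"tz":0.005,"twist":0.006},{"tx":-0.002,"ty":-0.001,"tz":0.005,"twist":0.006}]' 1
python3 to.py 0.566 0.296 0.044 2.4
python3 -m creep '[{"tx":0,"ty":0,"tz":0,"twist":0},{"tx":0,"ty":0,"tz":0,"twist":0},{"tx":0,"ty":0,"tz":0,"twist":0},{"tx":0,"ty":0,"tz":0,"twist":0},{"tx":0,"ty":0,"tz":0,"twist":0}]' 0
python3 -m creep '[{"tx":0,"ty":0,"tz":0,"twist":0},{"tx":0,"ty":0,"tz":0,"twist":0},{"tx":0,"ty":0,"tz":0,"twist":0},{"tx":0,"ty":0,"tz":0,"twist":0},{"tx":0,"ty":0,"tz":0,"twist":0}]' 0
python3 to.py 0.566 0.296 0.044 2.4
```

```text
t: 4.25
tcp_pos: [0.5653, 0.2953, 0.0426]
eef_rot: [[-0.042, 0.999, -0.0], [0.999, 0.042, -0.0], [-0.0, -0.0, -1.0]]
ft_force: [-0.1, -0.1, 1.0]
width: 0.0855
t 4.25 pos [0.5653 0.2953 0.0426] yaw 2.4 F [-0.1  -0.06  1.04] w 0.0855
shift tool [ 0.0007  0.0007 -0.0014] twist 0.0
t: 4.67
tcp_pos: [0.5654, 0.2953, 0.0427]
eef_rot: [[-0.042, 0.999, 0.0], [0.999, 0.042, 0.0], [0.0, 0.0, -1.0]]
ft_force: [0.5, -0.2, -0.5]
width: 0.0254
t: 5.08
tcp_pos: [0.5656, 0.2955, 0.043]
eef_rot: [[-0.042, 0.999, 0.0], [0.999, 0.042, 0.0], [0.0, 0.0, -1.0]]
ft_force: [-0.6, -0.2, 2.5]
width: 0.018
t 5.08 pos [0.5656 0.2955 0.043 ] yaw 2.41 F [-0.62 -0.2   2.46] w 0.018
shift tool [ 0.0005  0.0005 -0.001 ] twist 0.0001
```

Run:
```python
from h import *
o=r.get_obs(); print(o["t"],o["width"],o["ft_force"])
p,d=r.read_camera("scene"); cv2.imwrite("pics/scene3.png",p)
p2,d=r.read_camera("top"); cv2.imwrite("pics/top3.png",p2)
a=cv2.resize(np.clip(p[210:290,385:465]*1.8,0,255).astype(np.uint8),None,fx=5,fy=5,interpolation=cv2.INTER_CUBIC)
b=cv2.resize(np.clip(p2[170:250,180:260]*1.8,0,255).astype(np.uint8),None,fx=5,fy=5,interpolation=cv2.INTER_CUBIC)
cv2.imwrite("pics/g3.png",np.hstack([a,b]))
```

```text
5.0833 0.018047900194596338 [-0.6155349  -0.20410792  2.45801603]
```

View pics/g3.png

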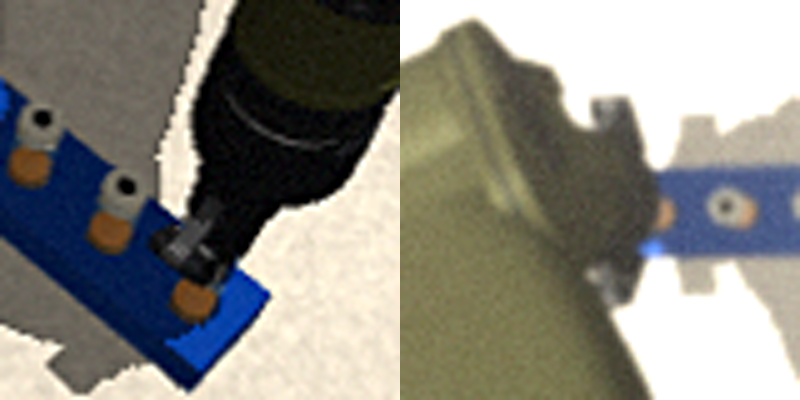

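```bash
python3 -m creep '[{"tx":0,"ty":0,"tz":0,"twist":0},{"tx":0,"ty":0,"tz":0,"twist":0},{"tx":0,"ty":0,"tz":0,"twist":0},{"tx":0,"ty":0,"tz":0,"twist":0},{"tx":0,"ty":0,"tz":0,"twist":0}]' 0
python3 - <<'E'
from h import *
p=cv2.imread("pics/scene3.png")
cv2.imwrite("pics/g3b.png",cv2.resize(np.clip(p[240:285,405:450]*2.5,0,255).astype(np.uint8),None,fx=12,fy=12,interpolation=cv2.INTER_CUBIC))
o=r.get_obs(); q=o["tcp_pos"]
for z in(.005,.03,.062,.08): print(z,((w2pix("scene",[[.566,.296,z]])[0]-[405,240])*12).round(), ((w2pix("scene",[[q[0],q[1],z]])[0]-[405,240])*12).round())
E
```

```text
t: 5.6
tcp_pos: [0.5656, 0.2955, 0.043]
eef_rot: [[-0.042, 0.999, 0.001], [0.999, 0.042, 0.0], [0.0, 0.001, -1.0]]
ft_force: [-0.8, -0.0, 5.5]
width: 0.0182
0.005 [204. 394.] [203. 391.]
0.03 [227. 347.] [226. 345.]
0.062 [258. 285.] [257. 282.]
0.08 [276. 248.] [275. 245.]
```

View pics/g3b.png

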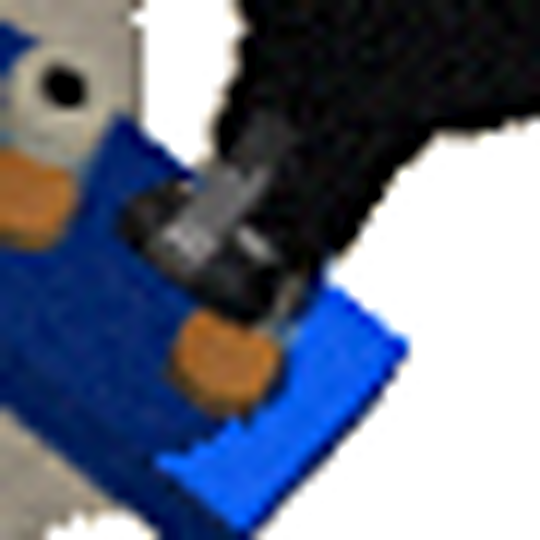

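```bash
python3 -m creep '[{"tx":0,"ty":0,"tz":-0.01,"twist":0},{"tx":0,"ty":0,"tz":-0.02,"twist":0},{"tx":0,"ty":0,"tz":-0.03,"twist":0},{"tx":0,"ty":0,"tz":-0.04,"twist":0},{"tx":0,"ty":0,"tz":-0.05,"twist":0}]' 0
python3 - <<'E'
from h import *
p,d=r.read_camera("scene"); cv2.imwrite("pics/scene4.png",p)
cv2.imwrite("pics/g4.png",cv2.resize(np.clip(p[215:285,395:465]*2.2,0,255).astype(np.uint8),None,fx=8,fy=8,interpolation=cv2.INTER_CUBIC))
E
```

```text
t: 6.02
tcp_pos: [0.5655, 0.2954, 0.094]
eef_rot: [[-0.042, 0.999, 0.0], [0.999, 0.042, 0.0], [0.0, 0.0, -1.0]]
ft_force: [1.0, 0.3, 0.1]
width: 0.0183
```

View pics/g4.png

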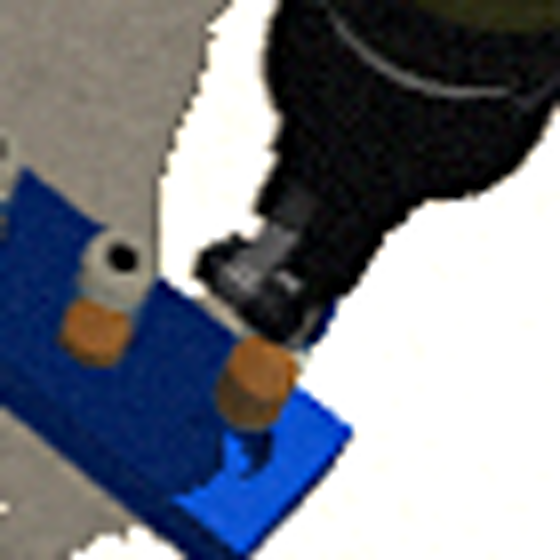

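```bash
python3 -m creep '[{"tx":0,"ty":0,"tz":-0.04,"twist":0},{"tx":0,"ty":0,"tz":-0.08,"twist":0},{"tx":0,"ty":0,"tz":-0.08,"twist":0},{"tx":0,"ty":0,"tz":-0.08,"twist":0},{"tx":0,"ty":0,"tz":-0.08,"twist":0}]' 0
cat > ovv.py <<'E'
import sys; from h import *
# overlay held vial: args name cam zfoot_rel_tcp dx dy(world) crop
def go(name,cam,rel,offs,half=35,f=8,gain=2.2,img=None,p=None):
    if img is None: img,_=r.read_camera(cam); cv2.imwrite(f"pics/{name}_{cam}_raw.png",img)
    o=r.get_obs(); p=o["tcp_pos"] if p is None else p; print(o["t"],p,o["width"],o["ft_force"])
    c=w2pix(cam,[p+[0,0,.01]])[0].round().astype(int); x1,y1=c-half; x1=max(x1,0);y1=max(y1,0)
    q=cv2.resize(np.clip(img[y1:y1+2*half,x1:x1+2*half]*gain,0,255).astype(np.uint8),None,fx=f,fy=f,interpolation=cv2.INTER_CUBIC)
    th=np.linspace(0,2*np.pi,60)
    for (dx,dy),col in zip(offs,((0,255,0),(0,0,255))):
        for z,R in((0,.0095),(.003,.0115),(.075,.0115)):
            P=np.stack([p[0]+dx+R*np.cos(th),p[1]+dy+R*np.sin(th),th*0+p[2]+rel+z],1)
            cv2.polylines(q,[np.round(((w2pix(cam,P)-[x1,y1]+.5)*f-.5)*8).astype(np.int32)],True,col,1,cv2.LINE_AA,3)
    cv2.imwrite(f"pics/{name}_{cam}.png",q)
if __name__=="__main__":
    go("h5","scene",-.038,[(0,0),(0,.004)]); go("h5","top",-.038,[(0,0)])
E
python3 ovv.py
```

```text
t: 6.48
tcp_pos: [0.5654, 0.2954, 0.173]
eef_rot: [[-0.042, 0.999, 0.001], [0.999, 0.042, 0.0], [0.0, 0.001, -1.0]]
ft_force: [-0.7, -0.2, -0.5]
width: 0.0183
6.5333 [0.56471483 0.29500588 0.17185939] 0.018164611193939802 [-0.50805808 -0.95346503 -0.59820749]
6.5833 [0.56433445 0.2947982  0.17125885] 0.018250519716761667 [-0.17838885  1.1489476  -0.24210054]
```

View pics/h5_scene.png

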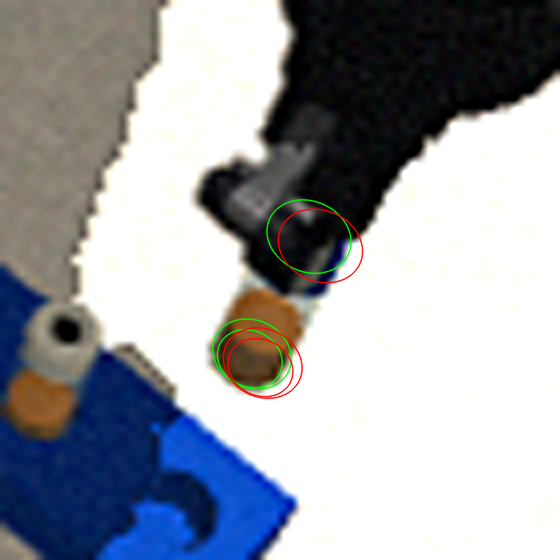

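View pics/h5_top.png

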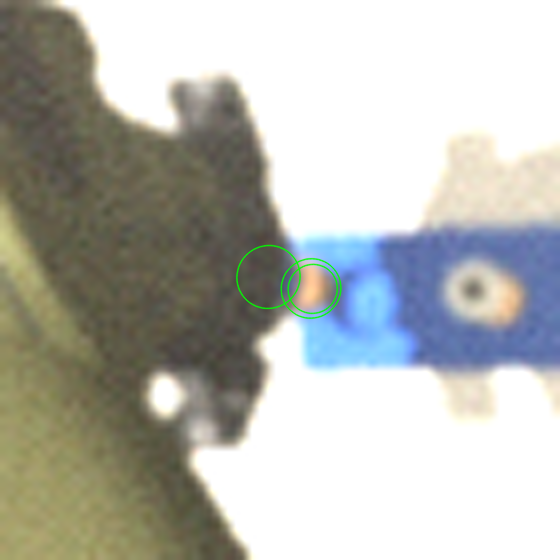

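```bash
python3 to.py .5185 -.1325 .18 -25.6
python3 -m creep '[{"tx":-0.03,"ty":-0.004,"tz":-0.008,"twist":0.05},{"tx":-0.07,"ty":-0.01,"tz":-0.008,"twist":0.1},{"tx":-0.11,"ty":-0.016,"tz":-0.008,"twist":0.15},{"tx":-0.15,"ty":-0.022,"tz":-0.008,"twist":0.2},{"tx":-0.19,"ty":-0.028,"tz":-0.008,"twist":0.25}]' 0
python3 to.py .5185 -.1325 .18 -25.6
```

```text
t 6.58 pos [0.5643 0.2948 0.1713] yaw 2.41 F [-0.18  1.15 -0.24] w 0.0183
shift tool [-0.425  -0.0638 -0.0081] twist 0.4888
t: 7.0
tcp_pos: [0.5437, 0.1026, 0.179]
eef_rot: [[0.208, 0.978, -0.003], [0.978, -0.208, -0.001], [-0.001, -0.003, -1.0]]
ft_force: [0.7, -0.4, -0.1]
width: 0.0181
t 7.0 pos [0.5437 0.1026 0.179 ] yaw -12.01 F [ 0.67 -0.39 -0.06] w 0.0181
shift tool [-0.2352  0.0243 -0.0007] twist 0.2372
```

```bash
python3 -m creep '[{"tx":-0.04,"ty":0.004,"tz":0,"twist":0.05},{"tx":-0.08,"ty":0.008,"tz":0,"twist":0.1},{"tx":-0.12,"ty":0.012,"tz":0,"twist":0.15},{"tx":-0.16,"ty":0.016,"tz":0,"twist":0.2},{"tx":-0.195,"ty":0.02,"tz":0,"twist":0.237}]' 0
python3 to.py .5185 -.1325 .18 -25.6
python3 -m creep '[{"tx":-0.015,"ty":0,"tz":0,"twist":0},{"tx":-0.03,"ty":0,"tz":0,"twist":0},{"tx":-0.034,"ty":0,"tz":0,"twist":0},{"tx":-0.034,"ty":0,"tz":0,"twist":0},{"tx":-0.034,"ty":0,"tz":0,"twist":0}]' 0
python3 to.py .5185 -.1325 .18 -25.6
```

```text
t: 7.42
tcp_pos: [0.5227, -0.0927, 0.1792]
eef_rot: [[0.433, 0.901, -0.003], [0.901, -0.433, 0.0], [-0.001, -0.003, -1.0]]
ft_force: [0.7, 1.0, -0.1]
width: 0.0181
t 7.42 pos [ 0.5227 -0.0927  0.1792] yaw -25.67 F [ 0.67  1.04 -0.1 ] w 0.0181
shift tool [-0.0377  0.0135 -0.0008] twist -0.0012
t: 7.83
tcp_pos: [0.5096, -0.1207, 0.1799]
eef_rot: [[0.431, 0.903, -0.001], [0.903, -0.431, 0.001], [0.0, -0.002, -1.0]]
ft_force: [0.1, 1.0, -1.0]
width: 0.0182
t 7.83 pos [ 0.5096 -0.1207  0.1799] yaw -25.5 F [ 0.1   1.01 -1.02] w 0.0182
shift tool [-0.0068  0.0131 -0.0001] twist 0.0017
```

```bash
python3 -m creep '[{"tx":-0.006,"ty":0.012,"tz":0,"twist":0},{"tx":-0.006,"ty":0.012,"tz":0,"twist":0},{"tx":-0.006,"ty":0.012,"tz":0.01,"twist":0},{"tx":-0.006,"ty":0.012,"tz":0.02,"twist":0},{"tx":-0.006,"ty":0.012,"tz":0.03,"twist":0}]' 0
python3 -m creep '[{"tx":0,"ty":0,"tz":0.01,"twist":0},{"tx":0,"ty":0,"tz":0.01,"twist":0},{"tx":0,"ty":0,"tz":0.01,"twist":0},{"tx":0,"ty":0,"tz":0.01,"twist":0},{"tx":0,"ty":0,"tz":0.01,"twist":0}]' 0
python3 to.py .5185 -.1325 .135 -25.6
python3 - <<'E'
from ovv import *
go("h6","scene",-.038,[(0,0)]); go("h6","top",-.038,[(0,0)])
E
```

```text
t: 8.25
tcp_pos: [0.5177, -0.1309, 0.1493]
eef_rot: [[0.429, 0.903, -0.001], [0.903, -0.429, 0.001], [0.0, -0.001, -1.0]]
ft_force: [0.1, -0.1, -0.1]
width: 0.0181
t: 8.67
tcp_pos: [0.5187, -0.132, 0.1412]
eef_rot: [[0.43, 0.903, 0.001], [0.903, -0.43, -0.0], [0.0, 0.001, -1.0]]
ft_force: [-0.0, -0.0, -0.8]
width: 0.0181
t 8.67 pos [ 0.5187 -0.132   0.1412] yaw -25.5 F [-0.04 -0.01 -0.78] w 0.0181
shift tool [-0.0005  0.0001  0.0062] twist 0.0018
8.7167 [ 0.51874995 -0.13202118  0.14127253] 0.01813767789376027 [ 0.3590962   0.14912406 -0.51967288]
8.7667 [ 0.51876572 -0.13202273  0.14131009] 0.018067440855485402 [ 0.77292798 -0.11242901 -0.32455354]
```

View pics/h6_scene.png

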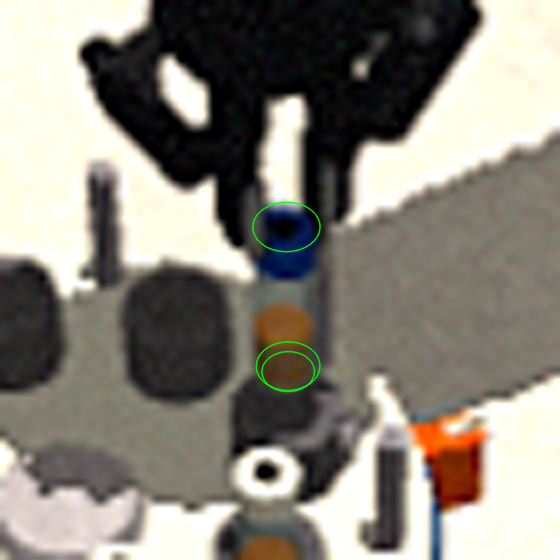

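View pics/h6_top.png

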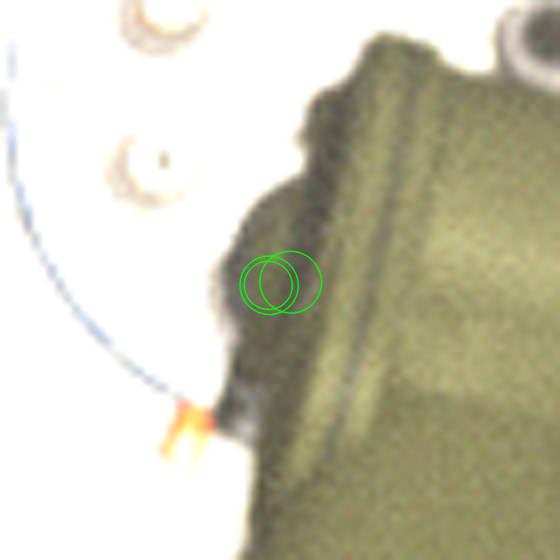

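```bash
python3 -m creep '[{"tx":-0.001,"ty":0,"tz":0.004,"twist":0},{"tx":-0.001,"ty":0,"tz":0.009,"twist":0},{"tx":-0.001,"ty":0,"tz":0.013,"twist":0},{"tx":-0.001,"ty":0,"tz":0.016,"twist":0},{"tx":-0.001,"ty":0,"tz":0.018,"twist":0}]' 0
python3 -m creep '[{"tx":0,"ty":0,"tz":0.001,"twist":0},{"tx":0,"ty":0,"tz":0.002,"twist":0},{"tx":0,"ty":0,"tz":0.003,"twist":0},{"tx":0,"ty":0,"tz":0.004,"twist":0},{"tx":0,"ty":0,"tz":0.004,"twist":0}]' 0
python3 to.py .5186 -.133 .118 -25.6
```

```text
t: 9.18
tcp_pos: [0.5174, -0.1327, 0.1219]
eef_rot: [[0.43, 0.903, -0.001], [0.903, -0.43, 0.0], [-0.0, -0.001, -1.0]]
ft_force: [-0.1, -0.4, -0.2]
width: 0.0177
t: 9.6
tcp_pos: [0.5178, -0.1328, 0.1186]
eef_rot: [[0.43, 0.903, -0.0], [0.903, -0.43, 0.0], [-0.0, -0.0, -1.0]]
ft_force: [-0.6, -0.5, 0.9]
width: 0.0184
t 9.6 pos [ 0.5178 -0.1328  0.1186] yaw -25.5 F [-0.57 -0.5   0.86] w 0.0184
shift tool [0.0001 0.0008 0.0006] twist 0.0018
```

```bash
python3 -m creep '[{"tx":0,"ty":0.0005,"tz":0.001,"twist":0},{"tx":0,"ty":0.0005,"tz":0.002,"twist":0},{"tx":0,"ty":0.0005,"tz":0.002,"twist":0},{"tx":0,"ty":0.0005,"tz":0.003,"twist":0},{"tx":0,"ty":0.0005,"tz":0.003,"twist":0}]' 0
python3 to.py .5186 -.133 .118 -25.6
```

```text
t: 10.02
tcp_pos: [0.5182, -0.1329, 0.1155]
eef_rot: [[0.43, 0.903, -0.0], [0.903, -0.43, 0.0], [-0.0, -0.0, -1.0]]
ft_force: [0.0, 0.4, 0.1]
width: 0.0181
t 10.02 pos [ 0.5182 -0.1329  0.1155] yaw -25.5 F [0.02 0.38 0.06] w 0.0181
shift tool [ 0.0001  0.0004 -0.0025] twist 0.0018
```

```bash
python3 -m creep '[{"tx":0,"ty":0,"tz":0.001,"twist":0},{"tx":0,"ty":0,"tz":0.002,"twist":0},{"tx":0,"ty":0,"tz":0.003,"twist":0},{"tx":0,"ty":0,"tz":0.004,"twist":0},{"tx":0,"ty":0,"tz":0.004,"twist":0}]' 0
python3 to.py .5186 -.133 .118 -25.6
```

```text
t: 10.43
tcp_pos: [0.5181, -0.133, 0.1115]
eef_rot: [[0.43, 0.903, -0.0], [0.903, -0.43, 0.0], [-0.0, -0.0, -1.0]]
ft_force: [-0.5, -0.1, -0.4]
width: 0.0182
t 10.43 pos [ 0.5181 -0.133   0.1115] yaw -25.5 F [-0.5  -0.09 -0.4 ] w 0.0182
shift tool [ 0.0002  0.0004 -0.0065] twist 0.0018
```

```bash
python3 -m creep '[{"tx":0,"ty":0,"tz":0.001,"twist":0},{"tx":0,"ty":0,"tz":0.002,"twist":0},{"tx":0,"ty":0,"tz":0.003,"twist":0},{"tx":0,"ty":0,"tz":0.004,"twist":0},{"tx":0,"ty":0,"tz":0.005,"twist":0}]' 0
python3 -m creep '[{"tx":0,"ty":0,"tz":0.0005,"twist":0},{"tx":0,"ty":0,"tz":0.001,"twist":0},{"tx":0,"ty":0,"tz":0.002,"twist":0},{"tx":0,"ty":0,"tz":0.002,"twist":0},{"tx":0,"ty":0,"tz":0.002,"twist":0}]' 0
python3 to.py .5186 -.133 .118 -25.6
```

```text
t: 10.85
tcp_pos: [0.5183, -0.133, 0.1066]
eef_rot: [[0.43, 0.903, -0.0], [0.903, -0.43, -0.0], [-0.0, -0.0, -1.0]]
ft_force: [0.7, -0.1, -1.2]
width: 0.0183
t: 11.27
tcp_pos: [0.5183, -0.133, 0.1046]
eef_rot: [[0.43, 0.903, -0.0], [0.903, -0.43, 0.0], [0.0, -0.0, -1.0]]
ft_force: [0.2, -0.2, -1.0]
width: 0.0182
t 11.27 pos [ 0.5183 -0.133   0.1046] yaw -25.5 F [ 0.18 -0.19 -0.98] w 0.0182
shift tool [ 0.0001  0.0003 -0.0134] twist 0.0018
```

```bash
python3 -m creep '[{"tx":0,"ty":0,"tz":0.0005,"twist":0},{"tx":0,"ty":0,"tz":0.001,"twist":0},{"tx":0,"ty":0,"tz":0.002,"twist":0},{"tx":0,"ty":0,"tz":0.002,"twist":0},{"tx":0,"ty":0,"tz":0.002,"twist":0}]' 0
python3 -m creep '[{"tx":0,"ty":0,"tz":0.0005,"twist":0},{"tx":0,"ty":0,"tz":0.001,"twist":0},{"tx":0,"ty":0,"tz":0.002,"twist":0},{"tx":0,"ty":0,"tz":0.002,"twist":0},{"tx":0,"ty":0,"tz":0.002,"twist":0}]' 0
python3 to.py .5186 -.133 .118 -25.6
```

```text
t: 11.68
tcp_pos: [0.5182, -0.133, 0.1026]
eef_rot: [[0.43, 0.903, -0.0], [0.903, -0.43, 0.0], [-0.0, -0.0, -1.0]]
ft_force: [-0.4, -0.1, -0.3]
width: 0.0183
t: 12.1
tcp_pos: [0.5183, -0.133, 0.1006]
eef_rot: [[0.43, 0.903, -0.0], [0.903, -0.43, 0.0], [-0.0, -0.0, -1.0]]
ft_force: [0.2, -0.4, -0.4]
width: 0.0181
t 12.1 pos [ 0.5183 -0.133   0.1006] yaw -25.5 F [ 0.19 -0.4  -0.39] w 0.0181
shift tool [ 0.0001  0.0003 -0.0174] twist 0.0018
```

Run:
```python
from ovv import *
go("h7","scene",-.038,[(0,0)])
```

```text
12.15 [ 0.51826105 -0.1329942   0.10064665] 0.018489164397240066 [ 1.00229404 -0.30300225 -0.64284086]
```

View pics/h7_scene.png

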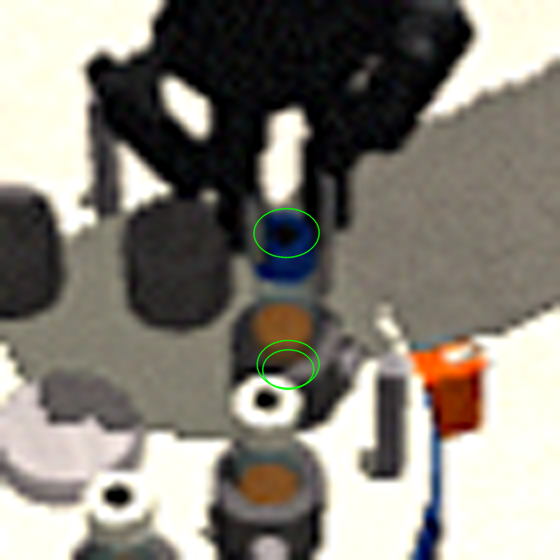

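```bash
python3 -m creep '[{"tx":0,"ty":0,"tz":0.0005,"twist":0},{"tx":0,"ty":0,"tz":0.001,"twist":0},{"tx":0,"ty":0,"tz":0.002,"twist":0},{"tx":0,"ty":0,"tz":0.002,"twist":0},{"tx":0,"ty":0,"tz":0.002,"twist":0}]' 0
python3 -m creep '[{"tx":0,"ty":0,"tz":0.0005,"twist":0},{"tx":0,"ty":0,"tz":0.001,"twist":0},{"tx":0,"ty":0,"tz":0.002,"twist":0},{"tx":0,"ty":0,"tz":0.002,"twist":0},{"tx":0,"ty":0,"tz":0.002,"twist":0}]' 0
python3 to.py .5186 -.133 .118 -25.6
```

```text
t: 12.57
tcp_pos: [0.5183, -0.133, 0.0987]
eef_rot: [[0.431, 0.903, 0.0], [0.903, -0.431, -0.0], [0.0, 0.0, -1.0]]
ft_force: [-0.3, -0.1, -0.7]
width: 0.0179
t: 12.98
tcp_pos: [0.5184, -0.133, 0.0968]
eef_rot: [[0.43, 0.903, 0.0], [0.903, -0.43, -0.0], [0.0, 0.0, -1.0]]
ft_force: [-0.1, 0.8, 1.5]
width: 0.0181
t 12.98 pos [ 0.5184 -0.133   0.0968] yaw -25.5 F [-0.14  0.83  1.46] w 0.0181
shift tool [ 0.0001  0.0002 -0.0212] twist 0.0018
```

```bash
python3 -m creep '[{"tx":0,"ty":0,"tz":0.0005,"twist":0},{"tx":0,"ty":0,"tz":0.001,"twist":0},{"tx":0,"ty":0,"tz":0.0015,"twist":0},{"tx":0,"ty":0,"tz":0.002,"twist":0},{"tx":0,"ty":0,"tz":0.002,"twist":0}]' 0
python3 -m creep '[{"tx":0,"ty":0,"tz":0.0005,"twist":0},{"tx":0,"ty":0,"tz":0.001,"twist":0},{"tx":0,"ty":0,"tz":0.0015,"twist":0},{"tx":0,"ty":0,"tz":0.0015,"twist":0},{"tx":0,"ty":0,"tz":0.0015,"twist":0}]' 0
python3 to.py .5186 -.133 .118 -25.6
```

```text
t: 13.4
tcp_pos: [0.5184, -0.133, 0.0947]
eef_rot: [[0.43, 0.903, 0.0], [0.903, -0.43, -0.0], [0.0, 0.0, -1.0]]
ft_force: [-0.9, -0.2, 3.7]
width: 0.018
t: 13.82
tcp_pos: [0.5182, -0.133, 0.093]
eef_rot: [[0.43, 0.903, -0.0], [0.903, -0.43, -0.0], [-0.0, -0.0, -1.0]]
ft_force: [0.4, 0.6, 2.4]
width: 0.0182
t 13.82 pos [ 0.5182 -0.133   0.093 ] yaw -25.5 F [0.36 0.6  2.45] w 0.0182
shift tool [ 0.0002  0.0003 -0.025 ] twist 0.0018
```

```bash
python3 -m creep '[{"tx":0,"ty":0,"tz":0.0005,"twist":0},{"tx":0,"ty":0,"tz":0.001,"twist":0},{"tx":0,"ty":0,"tz":0.0015,"twist":0},{"tx":0,"ty":0,"tz":0.0015,"twist":0},{"tx":0,"ty":0,"tz":0.0015,"twist":0}]' 0
python3 -m creep '[{"tx":0,"ty":0,"tz":0.0005,"twist":0},{"tx":0,"ty":0,"tz":0.001,"twist":0},{"tx":0,"ty":0,"tz":0.001,"twist":0},{"tx":0,"ty":0,"tz":0.001,"twist":0},{"tx":0,"ty":0,"tz":0.001,"twist":0}]' 0
python3 to.py .5186 -.133 .118 -25.6
```

```text
t: 14.23
tcp_pos: [0.5182, -0.133, 0.0915]
eef_rot: [[0.43, 0.903, -0.0], [0.903, -0.43, -0.0], [-0.0, -0.0, -1.0]]
ft_force: [-0.0, 0.2, 2.1]
width: 0.018
t: 14.65
tcp_pos: [0.5182, -0.133, 0.0905]
eef_rot: [[0.43, 0.903, -0.0], [0.903, -0.43, 0.0], [-0.0, -0.0, -1.0]]
ft_force: [0.2, -0.8, 1.5]
width: 0.0181
t 14.65 pos [ 0.5182 -0.133   0.0905] yaw -25.5 F [ 0.24 -0.8   1.52] w 0.0181
shift tool [ 0.0001  0.0004 -0.0275] twist 0.0018
```

Run:
```python
from ovv import *
go("h8","scene",-.038,[(0,0)])
```

```text
14.7 [ 0.51817893 -0.13296309  0.09050474] 0.017982473950876363 [-0.43349003 -0.62667771  2.17749364]
```

View pics/h8_scene.png

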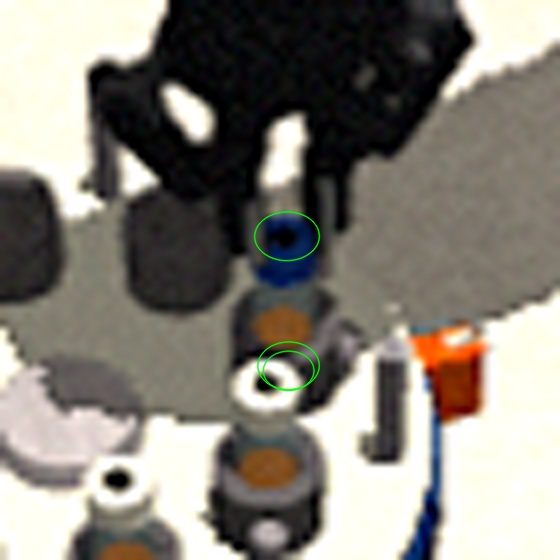

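```bash
python3 -m creep '[{"tx":0,"ty":0,"tz":0.0005,"twist":0},{"tx":0,"ty":0,"tz":0.001,"twist":0},{"tx":0,"ty":0,"tz":0.001,"twist":0},{"tx":0,"ty":0,"tz":0.001,"twist":0},{"tx":0,"ty":0,"tz":0.001,"twist":0}]' 0
python3 -m creep '[{"tx":0,"ty":0,"tz":0.0005,"twist":0},{"tx":0,"ty":0,"tz":0.0005,"twist":0},{"tx":0,"ty":0,"tz":0.0005,"twist":0},{"tx":0,"ty":0,"tz":0.0005,"twist":0},{"tx":0,"ty":0,"tz":0.0005,"twist":0}]' 0
python3 to.py .5186 -.133 .118 -25.6
```

```text
t: 15.12
tcp_pos: [0.5182, -0.133, 0.0896]
eef_rot: [[0.43, 0.903, -0.0], [0.903, -0.43, 0.0], [-0.0, -0.0, -1.0]]
ft_force: [-0.1, -0.3, 1.4]
width: 0.0179
t: 15.53
tcp_pos: [0.5182, -0.133, 0.0891]
eef_rot: [[0.43, 0.903, -0.0], [0.903, -0.43, 0.0], [-0.0, -0.0, -1.0]]
ft_force: [1.1, -0.2, 2.3]
width: 0.0181
t 15.53 pos [ 0.5182 -0.133   0.0891] yaw -25.49 F [ 1.06 -0.22  2.35] w 0.0181
shift tool [ 0.0001  0.0004 -0.0289] twist 0.0018
```

```bash
python3 -m creep '[{"tx":0,"ty":0,"tz":0.0005,"twist":0},{"tx":0,"ty":0,"tz":0.0005,"twist":0},{"tx":0,"ty":0,"tz":0.0005,"twist":0},{"tx":0,"ty":0,"tz":0.001,"twist":0},{"tx":0,"ty":0,"tz":0.001,"twist":0}]' 0
python3 -m creep '[{"tx":0,"ty":0,"tz":0.0005,"twist":0},{"tx":0,"ty":0,"tz":0.0005,"twist":0},{"tx":0,"ty":0,"tz":0.0005,"twist":0},{"tx":0,"ty":0,"tz":0.0005,"twist":0},{"tx":0,"ty":0,"tz":0.0005,"twist":0}]' 0
python3 to.py .5186 -.133 .118 -25.6
```

```text
t: 15.95
tcp_pos: [0.5183, -0.133, 0.0882]
eef_rot: [[0.43, 0.903, 0.0], [0.903, -0.43, -0.0], [-0.0, 0.0, -1.0]]
ft_force: [-0.0, 1.0, 2.7]
width: 0.0182
t: 16.37
tcp_pos: [0.5185, -0.133, 0.0879]
eef_rot: [[0.43, 0.903, 0.0], [0.903, -0.43, -0.0], [0.0, 0.0, -1.0]]
ft_force: [0.4, -0.5, 4.8]
width: 0.0183
t 16.37 pos [ 0.5185 -0.133   0.0879] yaw -25.5 F [ 0.35 -0.52  4.79] w 0.0183
shift tool [ 0.0001  0.0001 -0.0301] twist 0.0018
```

```bash
for i in 1; do python3 -m creep '[{"tx":0,"ty":0,"tz":0.0005,"twist":0},{"tx":0,"ty":0,"tz":0.0005,"twist":0},{"tx":0,"ty":0,"tz":0.0005,"twist":0},{"tx":0,"ty":0,"tz":0.0005,"twist":0},{"tx":0,"ty":0,"tz":0.0005,"twist":0}]' 0;done
python3 -m creep '[{"tx":0,"ty":0,"tz":0.0005,"twist":0},{"tx":0,"ty":0,"tz":0.0005,"twist":0},{"tx":0,"ty":0,"tz":0.0005,"twist":0},{"tx":0,"ty":0,"tz":0.0005,"twist":0},{"tx":0,"ty":0,"tz":0.0005,"twist":0}]' 0
python3 to.py .5186 -.133 .118 -25.6
```

```text
t: 16.78
tcp_pos: [0.5187, -0.1331, 0.0879]
eef_rot: [[0.43, 0.903, 0.001], [0.903, -0.43, -0.0], [0.0, 0.001, -1.0]]
ft_force: [-0.5, 1.1, 7.3]
width: 0.018
t: 17.2
tcp_pos: [0.5189, -0.1331, 0.0878]
eef_rot: [[0.43, 0.903, 0.002], [0.903, -0.43, -0.0], [0.0, 0.002, -1.0]]
ft_force: [-1.2, 1.1, 10.6]
width: 0.0183
t 17.2 pos [ 0.5189 -0.1331  0.0878] yaw -25.49 F [-1.24  1.08 10.65] w 0.0183
shift tool [-0.     -0.0003 -0.0302] twist 0.0018
```

Descent has stopped at TCP z = 0.0878 while the force climbs, and that height matches where the floor should be. I'll press a little further to rule out the ball, staying well under 30 N.

```bash
python3 -m creep '[{"tx":0,"ty":0,"tz":0.0005,"twist":0},{"tx":0,"ty":0,"tz":0.0005,"twist":0},{"tx":0,"ty":0,"tz":0.001,"twist":0},{"tx":0,"ty":0,"tz":0.001,"twist":0},{"tx":0,"ty":0,"tz":0.001,"twist":0}]' 0
python3 to.py .5186 -.133 .118 -25.6
python3 - <<'E'
from ovv import *
go("h9","scene",-.038,[(0,0)])
E
```

```text
t: 17.62
tcp_pos: [0.5192, -0.1331, 0.0877]
eef_rot: [[0.43, 0.903, 0.003], [0.903, -0.43, -0.0], [0.001, 0.003, -1.0]]
ft_force: [-2.7, 0.9, 14.8]
width: 0.0182
t 17.62 pos [ 0.5192 -0.1331  0.0877] yaw -25.49 F [-2.69  0.94 14.77] w 0.0182
shift tool [-0.0001 -0.0005 -0.0303] twist 0.0018
17.6667 [ 0.51917497 -0.13312247  0.08773389] 0.018262633462053784 [-2.0882413  -0.19021483 15.06731075]
```

View pics/h9_scene.png

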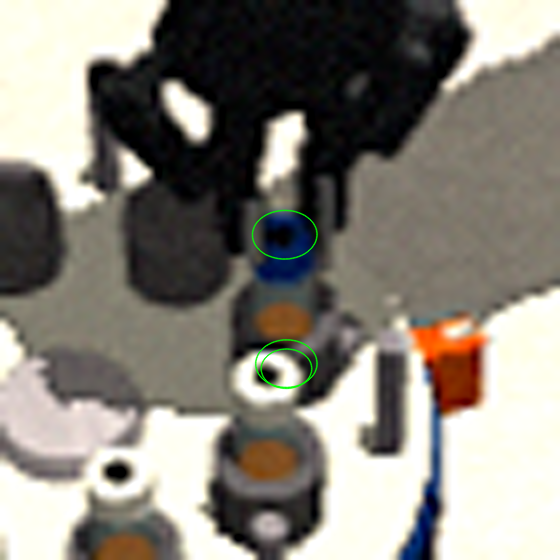

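The position did not move at 15 N, so the vial is on the floor. The overlay agrees: my cap stands about as high above its sleeve as the seated run_a does. I'll relieve the preload and open.

```bash
python3 -m creep '[{"tx":0,"ty":0,"tz":-0.001,"twist":0},{"tx":0,"ty":0,"tz":-0.002,"twist":0},{"tx":0,"ty":0,"tz":-0.0025,"twist":0},{"tx":0,"ty":0,"tz":-0.0025,"twist":0},{"tx":0,"ty":0,"tz":-0.0025,"twist":0}]' 0
python3 -m creep '[{"tx":0,"ty":0,"tz":0,"twist":0},{"tx":0,"ty":0,"tz":0,"twist":0},{"tx":0,"ty":0,"tz":0,"twist":0},{"tx":0,"ty":0,"tz":0,"twist":0},{"tx":0,"ty":0,"tz":0,"twist":0}]' 0.7
python3 -m creep '[{"tx":0,"ty":0,"tz":0,"twist":0},{"tx":0,"ty":0,"tz":-0.02,"twist":0},{"tx":0,"ty":0,"tz":-0.04,"twist":0},{"tx":0,"ty":0,"tz":-0.06,"twist":0},{"tx":0,"ty":0,"tz":-0.08,"twist":0}]' 0.7
python3 - <<'E'
from ovv import *
go("h10","scene",-.128,[(0,0)])
E
```

```text
t: 18.08
tcp_pos: [0.5183, -0.133, 0.088]
eef_rot: [[0.43, 0.903, -0.0], [0.903, -0.43, 0.0], [-0.0, -0.0, -1.0]]
ft_force: [1.2, -0.1, 2.6]
width: 0.0181
t: 18.5
tcp_pos: [0.518, -0.1329, 0.088]
eef_rot: [[0.43, 0.903, -0.001], [0.903, -0.43, 0.0], [-0.0, -0.001, -1.0]]
ft_force: [0.1, 0.0, -0.3]
width: 0.0597
t: 18.92
tcp_pos: [0.518, -0.1329, 0.169]
eef_rot: [[0.43, 0.903, -0.0], [0.903, -0.43, 0.0], [-0.0, -0.0, -1.0]]
ft_force: [0.6, -0.1, 0.7]
width: 0.0598
18.9667 [ 0.520595   -0.13358786  0.17317329] 0.05965916228275153 [ 1.71475118 -1.50206033  2.13049732]
```

View pics/h10_scene.png

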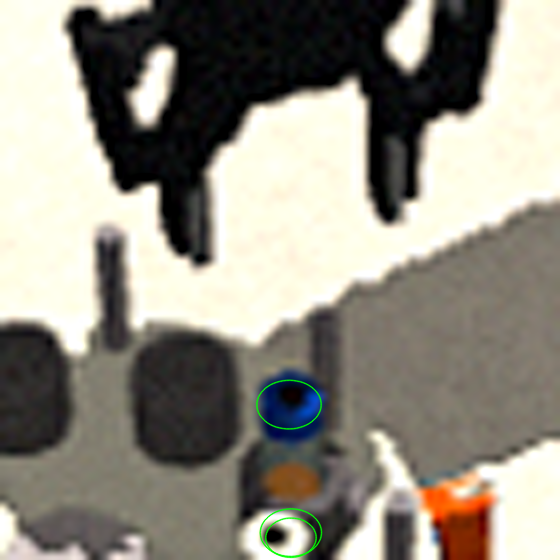

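The gripper is clear and the vial is standing in the pocket. I'll check how deep it sits, then move to the start of the post push on the anticlockwise side with the fingers shut.

```bash
python3 to.py .4636 -.1869 .171 -25.6
python3 -m creep '[{"tx":-0.03,"ty":-0.01,"tz":0,"twist":0},{"tx":-0.06,"ty":-0.02,"tz":0,"twist":0},{"tx":-0.072,"ty":-0.026,"tz":0,"twist":0},{"tx":-0.072,"ty":-0.026,"tz":0,"twist":0},{"tx":-0.072,"ty":-0.026,"tz":0,"twist":0}]' 0
python3 -m creep '[{"tx":0,"ty":0,"tz":0,"twist":0},{"tx":0,"ty":0,"tz":0,"twist":0},{"tx":0,"ty":0,"tz":0,"twist":0},{"tx":0,"ty":0,"tz":0,"twist":0},{"tx":0,"ty":0,"tz":0,"twist":0}]' 0
python3 to.py .4636 -.1869 .092 -25.6
python3 - <<'E'
from h import *
p,d=r.read_camera("scene"); cv2.imwrite("pics/scene11.png",p)
x1,y1,f=260,95,8
q=cv2.resize(np.clip(p[y1:y1+75,x1:x1+95]*2.2,0,255).astype(np.uint8),None,fx=f,fy=f,interpolation=cv2.INTER_CUBIC)
th=np.linspace(0,2*np.pi,60)
for cx,cy,col in((.5185,-.133,(0,255,0)),(.5670,-.0897,(0,255,255))):
    for z,R in((.125,.0115),(.082,.0115)):
        P=np.stack([cx+R*np.cos(th),cy+R*np.sin(th),th*0+z],1)
        cv2.polylines(q,[np.round(((w2pix("scene",P)-[x1,y1]+.5)*f-.5)*8).astype(np.int32)],True,col,1,cv2.LINE_AA,3)
cv2.imwrite("pics/h11.png",q)
E
```

```text
t 18.97 pos [ 0.5206 -0.1336  0.1732] yaw -25.5 F [ 1.71 -1.5   2.13] w 0.0597
shift tool [-0.0727 -0.0285  0.0019] twist 0.0018
t: 19.38
tcp_pos: [0.4637, -0.1869, 0.1682]
eef_rot: [[0.432, 0.902, 0.001], [0.902, -0.432, 0.001], [0.001, 0.0, -1.0]]
ft_force: [-0.1, 0.2, 0.1]
width: 0.0006
t: 19.8
tcp_pos: [0.4643, -0.1864, 0.1681]
eef_rot: [[0.43, 0.903, -0.0], [0.903, -0.43, 0.0], [0.0, -0.0, -1.0]]
ft_force: [0.3, -0.1, 0.3]
width: -0.0002
t 19.8 pos [ 0.4643 -0.1864  0.1681] yaw -25.44 F [ 0.29 -0.07  0.32] w -0.0002
shift tool [-0.0008 -0.0004  0.0761] twist 0.0027
```

View pics/h11.png

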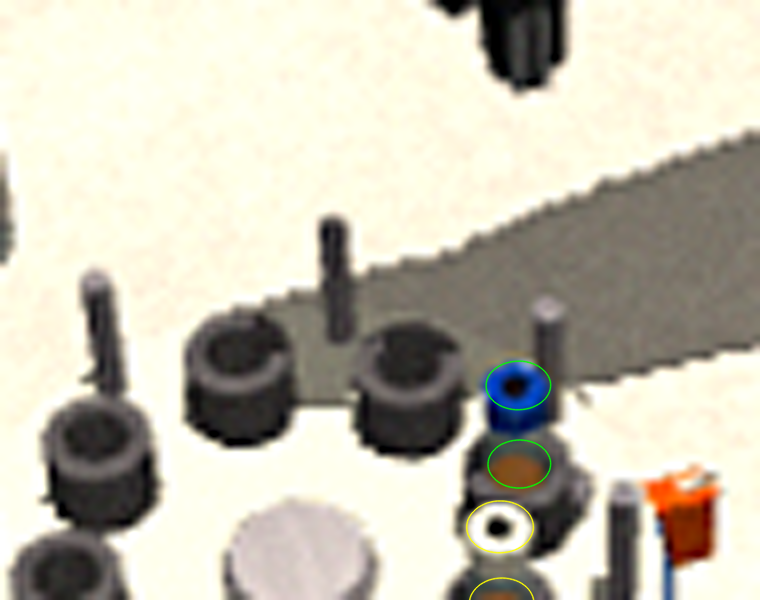

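Both caps match a top height of 125 mm: the sample at (516,385) and run_a at (498,527). So the sample is fully seated and upright. I'll check the post's predicted position before going down.

```bash
python3 - <<'E'
from h import *
for P in([.4752,-.1625,.11],[.4752,-.1625,.05],[.4643,-.1864,.168]): print((w2pix("scene",[P])[0]-[260,95])*8)
u=(547+.5)/8-.5+260; v=(305+.5)/8-.5+95; print(pix2world("scene",u,v,z=.11))
E
python3 -m creep '[{"tx":0,"ty":0,"tz":0.02,"twist":0},{"tx":0,"ty":0,"tz":0.04,"twist":0},{"tx":0,"ty":0,"tz":0.06,"twist":0},{"tx":0,"ty":0,"tz":0.072,"twist":0},{"tx":0,"ty":0,"tz":0.074,"twist":0}]' 0
python3 -m creep '[{"tx":0.001,"ty":0,"tz":0,"twist":0},{"tx":0.002,"ty":0,"tz":0,"twist":0},{"tx":0.002,"ty":0,"tz":0,"twist":0},{"tx":0.002,"ty":0,"tz":0,"twist":0},{"tx":0.002,"ty":0,"tz":0,"twist":0}]' 0
python3 to.py .4679 -.1779 .094 -25.6
```

```text
[546.79592803 304.19027963]
[546.79706534 412.07262091]
[523.56467929 141.07760985]
[ 0.47517247 -0.1643138   0.11      ]
t: 20.27
tcp_pos: [0.4619, -0.1858, 0.0918]
eef_rot: [[0.43, 0.903, -0.004], [0.903, -0.43, 0.002], [-0.0, -0.005, -1.0]]
ft_force: [-0.6, -0.8, 0.8]
width: 0.0001
t: 20.68
tcp_pos: [0.4654, -0.1852, 0.0951]
eef_rot: [[0.43, 0.903, 0.002], [0.903, -0.43, -0.001], [0.0, 0.002, -1.0]]
ft_force: [0.6, -0.2, 0.8]
width: -0.0001
t 20.68 pos [ 0.4654 -0.1852  0.0951] yaw -25.49 F [ 0.58 -0.21  0.83] w -0.0001
shift tool [ 0.0077 -0.0009  0.0011] twist 0.0019
```

```bash
python3 -m creep '[{"tx":0.002,"ty":0,"tz":0,"twist":0},{"tx":0.004,"ty":0,"tz":0,"twist":0},{"tx":0.006,"ty":-0.001,"tz":0,"twist":0},{"tx":0.008,"ty":-0.001,"tz":0,"twist":0},{"tx":0.01,"ty":-0.001,"tz":0,"twist":0}]' 0
python3 -m creep '[{"tx":0.002,"ty":-0.001,"tz":0,"twist":0},{"tx":0.004,"ty":-0.0015,"tz":0,"twist":0},{"tx":0.006,"ty":-0.002,"tz":0,"twist":0},{"tx":0.008,"ty":-0.003,"tz":0,"twist":0},{"tx":0.01,"ty":-0.004,"tz":0,"twist":0}]' 0
python3 to.py .4679 -.1779 .094 -25.6
```

```text
t: 21.1
tcp_pos: [0.4681, -0.1752, 0.0942]
eef_rot: [[0.43, 0.903, -0.0], [0.903, -0.43, 0.0], [-0.0, -0.0, -1.0]]
ft_force: [0.0, 0.5, -0.3]
width: -0.0001
t: 21.52
tcp_pos: [0.4688, -0.1645, 0.0942]
eef_rot: [[0.43, 0.903, -0.0], [0.903, -0.43, 0.0], [0.0, -0.0, -1.0]]
ft_force: [0.1, -0.1, 0.8]
width: -0.0004
t 21.52 pos [ 0.4688 -0.1645  0.0942] yaw -25.49 F [ 0.11 -0.12  0.82] w -0.0004
shift tool [-0.0125  0.005   0.0002] twist 0.0019
```

```bash
cat > look.py <<'E'
import sys; from h import *
n=sys.argv[1]; p,d=r.read_camera("scene"); cv2.imwrite(f"pics/scene_{n}.png",p)
x1,y1,f=240,95,6
cv2.imwrite(f"pics/l{n}.png",cv2.resize(np.clip(p[y1:y1+95,x1:x1+120]*2.2,0,255).astype(np.uint8),None,fx=f,fy=f,interpolation=cv2.INTER_CUBIC))
E
python3 look.py 12
```

```text
(no output)
```

View pics/l12.png

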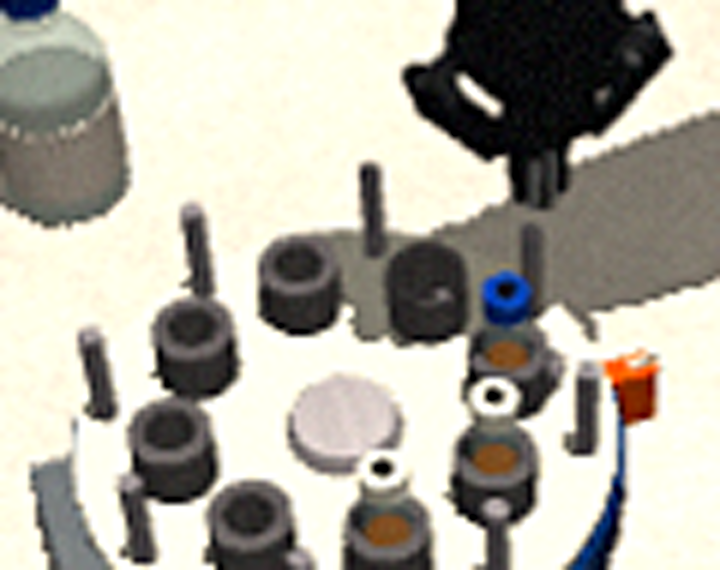

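Run:
```python
from h import *
o=r.get_obs();p=o["tcp_pos"];print(o["t"],p)
for P in(p,p+[0,0,.02],p+[0,0,.03],[.4752,-.164,.11]): print((w2pix("scene",[P])[0]-[240,95])*6)
R=o["eef_rot"]
print("post in tool",R.T@(np.array([.4752,-.1635,.11])-p))
```

```text
21.5667 [ 0.46867233 -0.16418933  0.09417713]
[537.36442954 241.61715355]
[537.46476335 213.7064855 ]
[537.51580813 199.45971627]
[528.01858263 226.49727391]
post in tool [ 0.00343502  0.00559127 -0.01582363]
```

Run:
```python
from h import *
p,d=r.read_camera("scene")
o=r.get_obs();print(o["t"],o["tcp_pos"])
for v in range(120,131):
    print(v,[ (pix2world("scene",u,v,d=d[v,u])*1000).round().astype(int).tolist() for u in(326,328,330,332,334)])
```

```text
21.6167 [ 0.46868169 -0.16440898  0.09420464]
120 [[481, -166, 165], [483, -156, 173], [475, -156, 168], [469, -154, 166], [463, -152, 162]]
121 [[483, -164, 163], [480, -159, 166], [474, -157, 163], [470, -152, 164], [462, -153, 157]]
122 [[482, -165, 158], [478, -161, 158], [474, -157, 159], [469, -154, 158], [461, -154, 153]]
123 [[482, -165, 155], [477, -162, 154], [472, -159, 152], [471, -152, 156], [459, -155, 146]]
124 [[483, -164, 153], [478, -161, 151], [474, -157, 151], [471, -152, 152], [461, -154, 144]]
125 [[482, -165, 146], [478, -161, 147], [475, -156, 148], [469, -153, 146], [460, -155, 138]]
126 [[484, -163, 145], [480, -159, 145], [476, -154, 146], [470, -153, 143], [458, -157, 131]]
127 [[483, -164, 140], [476, -163, 136], [475, -156, 140], [469, -154, 138], [370, -247, -4]]
128 [[396, -259, 1], [476, -163, 131], [474, -157, 134], [470, -153, 134], [373, -244, -3]]
129 [[398, -257, 0], [476, -163, 127], [473, -158, 129], [384, -243, 0], [378, -239, -2]]
130 [[401, -254, -2], [395, -250, -2], [389, -247, -5], [385, -241, -2], [383, -234, 1]]
```

The depth image puts the shut fingertips at about z = 0.125, roughly 30 mm above the reported TCP. They passed over the 110 mm post without touching it. I'll back off, lower about 30 mm, and check against depth again.

```bash
python3 -m creep '[{"tx":-0.008,"ty":0.001,"tz":-0.003,"twist":0},{"tx":-0.016,"ty":0.002,"tz":-0.003,"twist":0},{"tx":-0.024,"ty":0.004,"tz":-0.003,"twist":0},{"tx":-0.024,"ty":0.004,"tz":-0.003,"twist":0},{"tx":-0.024,"ty":0.004,"tz":-0.003,"twist":0}]' 0
python3 -m creep '[{"tx":0,"ty":0,"tz":0.005,"twist":0},{"tx":0,"ty":0,"tz":0.01,"twist":0},{"tx":0,"ty":0,"tz":0.015,"twist":0},{"tx":0,"ty":0,"tz":0.02,"twist":0},{"tx":0,"ty":0,"tz":0.02,"twist":0}]' 0
python3 to.py .4679 -.1779 .064 -25.6
python3 - <<'E'
from h import *
p,d=r.read_camera("scene")
o=r.get_obs();c=o["tcp_pos"];print(o["t"],c)
V,U=np.mgrid[80:160,290:360]
W=np.array([pix2world("scene",u,v,d=d[v,u]) for u,v in zip(U.ravel(),V.ravel()) if d[v,u]>0])
m=(np.hypot(W[:,0]-c[0],W[:,1]-c[1])<.025)&(W[:,2]>.06)
Z=np.sort(W[m][:,2]); print(Z[:25].round(3)); w=W[m]; print(w[np.argsort(w[:,2])[:12]].round(3))
E
python3 look.py 13
```

```text
t: 22.03
tcp_pos: [0.4619, -0.189, 0.0972]
eef_rot: [[0.432, 0.902, 0.0], [0.902, -0.432, 0.0], [0.0, 0.0, -1.0]]
ft_force: [-0.2, -0.7, 0.7]
width: 0.0001
t: 22.45
tcp_pos: [0.461, -0.1875, 0.0757]
eef_rot: [[0.43, 0.903, -0.002], [0.903, -0.43, 0.001], [-0.0, -0.003, -1.0]]
ft_force: [-0.3, -0.2, 0.2]
width: 0.0003
t 22.45 pos [ 0.461  -0.1875  0.0757] yaw -25.48 F [-0.28 -0.23  0.18] w 0.0003
shift tool [0.0117 0.0021 0.0117] twist 0.0022
22.5 [ 0.46131381 -0.18764433  0.07627976]
[0.109 0.112 0.112 0.113 0.113 0.113 0.115 0.117 0.117 0.117 0.118 0.118
 0.118 0.119 0.119 0.12  0.12  0.12  0.12  0.121 0.122 0.123 0.124 0.124
 0.124]
[[ 0.47  -0.165  0.109]
 [ 0.468 -0.181  0.112]
 [ 0.459 -0.177  0.112]
 [ 0.466 -0.178  0.113]
 [ 0.472 -0.189  0.113]
 [ 0.471 -0.182  0.113]
 [ 0.465 -0.179  0.115]
 [ 0.468 -0.18   0.117]
 [ 0.449 -0.179  0.117]
 [ 0.454 -0.178  0.117]
 [ 0.465 -0.175  0.118]
 [ 0.46  -0.176  0.118]]
```

View pics/l13.png

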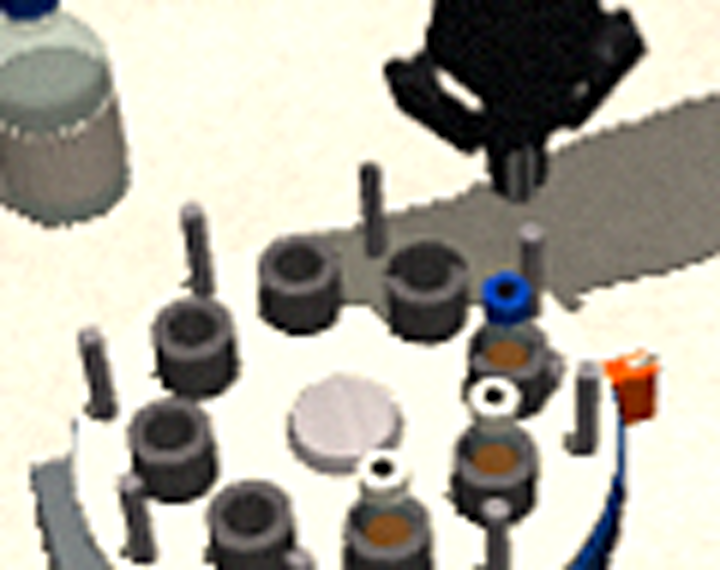

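```bash
python3 -m creep '[{"tx":0.001,"ty":0.001,"tz":0.004,"twist":0},{"tx":0.001,"ty":0.001,"tz":0.008,"twist":0},{"tx":0.001,"ty":0.001,"tz":0.012,"twist":0},{"tx":0.001,"ty":0.001,"tz":0.015,"twist":0},{"tx":0.001,"ty":0.001,"tz":0.015,"twist":0}]' 0
python3 -m creep '[{"tx":0.002,"ty":0,"tz":0,"twist":0},{"tx":0.004,"ty":0,"tz":0,"twist":0},{"tx":0.006,"ty":0,"tz":0,"twist":0},{"tx":0.008,"ty":0,"tz":0,"twist":0},{"tx":0.009,"ty":0,"tz":0,"twist":0}]' 0
python3 to.py .4679 -.1779 .062 -25.6
```

```text
t: 22.97
tcp_pos: [0.4628, -0.1874, 0.0614]
eef_rot: [[0.43, 0.903, -0.001], [0.903, -0.43, 0.001], [-0.0, -0.001, -1.0]]
ft_force: [0.4, -0.2, 0.1]
width: 0.0003
t: 23.38
tcp_pos: [0.4676, -0.1793, 0.0624]
eef_rot: [[0.43, 0.903, 0.0], [0.903, -0.43, -0.0], [0.0, 0.0, -1.0]]
ft_force: [-0.8, -0.3, -0.7]
width: -0.0
t 23.38 pos [ 0.4676 -0.1793  0.0624] yaw -25.48 F [-0.84 -0.3  -0.68] w -0.0
shift tool [ 0.0014 -0.0003  0.0004] twist 0.0021
```

```bash
python3 -m creep '[{"tx":0.002,"ty":0,"tz":0,"twist":0},{"tx":0.004,"ty":-0.001,"tz":0,"twist":0},{"tx":0.006,"ty":-0.002,"tz":0,"twist":0},{"tx":0.008,"ty":-0.003,"tz":0,"twist":0},{"tx":0.01,"ty":-0.004,"tz":0,"twist":0}]' 0
python3 to.py .4679 -.1779 .062 -25.6; python3 look.py 14
```

```text
t: 23.8
tcp_pos: [0.4685, -0.1704, 0.0624]
eef_rot: [[0.431, 0.902, 0.001], [0.902, -0.431, -0.004], [-0.003, 0.002, -1.0]]
ft_force: [0.4, -4.2, -0.9]
width: -0.0
t 23.8 pos [ 0.4685 -0.1704  0.0624] yaw -25.55 F [ 0.43 -4.19 -0.93] w -0.0
shift tool [-0.0071  0.0027  0.0005] twist 0.0009
```

View pics/l14.png

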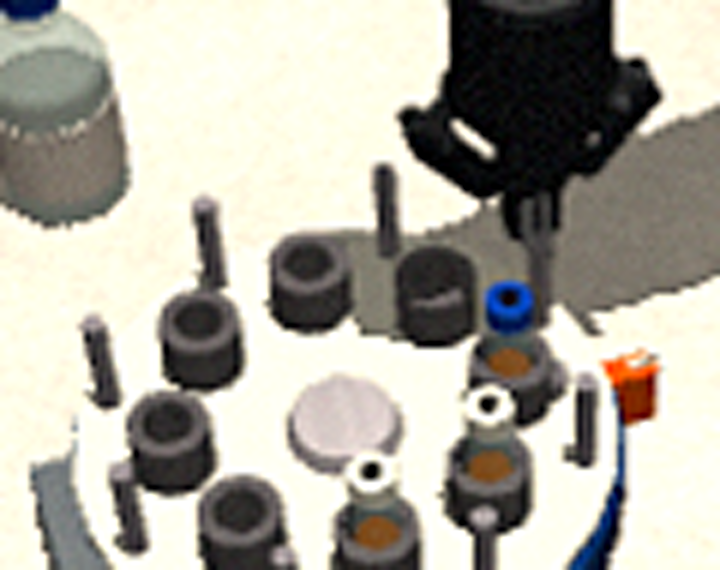

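Contact: 4.2 N in −y, and the wheel has begun turning clockwise (the blue vial has moved to (510,298)). I'll keep pushing along the arc.

```bash
python3 -m creep '[{"tx":0.002,"ty":-0.001,"tz":0,"twist":0},{"tx":0.004,"ty":-0.001,"tz":0,"twist":0},{"tx":0.007,"ty":-0.002,"tz":0,"twist":0},{"tx":0.009,"ty":-0.002,"tz":0,"twist":0},{"tx":0.012,"ty":-0.003,"tz":0,"twist":0}]' 0
python3 -m creep '[{"tx":0.002,"ty":0,"tz":0,"twist":0},{"tx":0.004,"ty":0,"tz":0,"twist":0},{"tx":0.007,"ty":-0.001,"tz":0,"twist":0},{"tx":0.009,"ty":-0.001,"tz":0,"twist":0},{"tx":0.012,"ty":-0.001,"tz":0,"twist":0}]' 0
python3 to.py .4838 -.1244 .062 -25.6; python3 look.py 15
```

```text
t: 24.27
tcp_pos: [0.4701, -0.1569, 0.0623]
eef_rot: [[0.431, 0.902, -0.001], [0.902, -0.431, -0.001], [-0.001, -0.0, -1.0]]
ft_force: [-1.8, -3.8, 2.0]
width: 0.0001
t: 24.68
tcp_pos: [0.4738, -0.1447, 0.0619]
eef_rot: [[0.43, 0.903, -0.002], [0.903, -0.43, 0.001], [0.0, -0.002, -1.0]]
ft_force: [-3.0, -1.9, 0.7]
width: -0.0001
t 24.68 pos [ 0.4738 -0.1447  0.0619] yaw -25.49 F [-3.02 -1.88  0.75] w -0.0001
shift tool [ 0.0227  0.0003 -0.0001] twist 0.0019
```

View pics/l15.png

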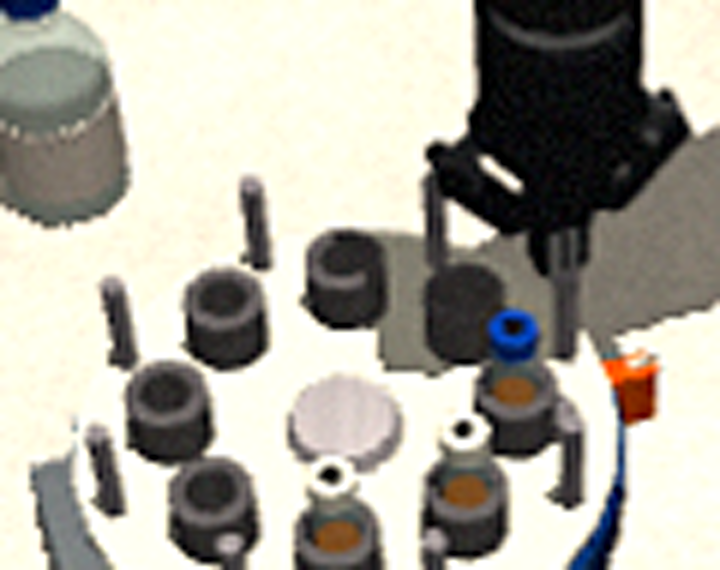

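```bash
python3 -m creep '[{"tx":0.002,"ty":0,"tz":0,"twist":0},{"tx":0.004,"ty":0,"tz":0,"twist":0},{"tx":0.007,"ty":0,"tz":0,"twist":0},{"tx":0.009,"ty":0,"tz":0,"twist":0},{"tx":0.012,"ty":0,"tz":0,"twist":0}]' 0
python3 -m creep '[{"tx":0.002,"ty":0,"tz":0,"twist":0},{"tx":0.004,"ty":0,"tz":0,"twist":0},{"tx":0.007,"ty":0,"tz":0,"twist":0},{"tx":0.009,"ty":0,"tz":0,"twist":0},{"tx":0.012,"ty":0,"tz":0,"twist":0}]' 0
python3 to.py .4838 -.1244 .062 -25.6; python3 look.py 16
```

```text
t: 25.15
tcp_pos: [0.4802, -0.1343, 0.0622]
eef_rot: [[0.43, 0.903, 0.0], [0.903, -0.43, 0.0], [0.0, 0.0, -1.0]]
ft_force: [-1.8, -0.4, 0.2]
width: 0.0001
t: 25.57
tcp_pos: [0.4858, -0.1236, 0.0625]
eef_rot: [[0.43, 0.903, 0.001], [0.903, -0.43, 0.0], [0.001, 0.001, -1.0]]
ft_force: [0.0, -0.2, 0.5]
width: -0.0004
t 25.57 pos [ 0.4858 -0.1236  0.0625] yaw -25.5 F [ 0.01 -0.24  0.45] w -0.0004
shift tool [-0.0016 -0.0015  0.0004] twist 0.0018
```

View pics/l16.png

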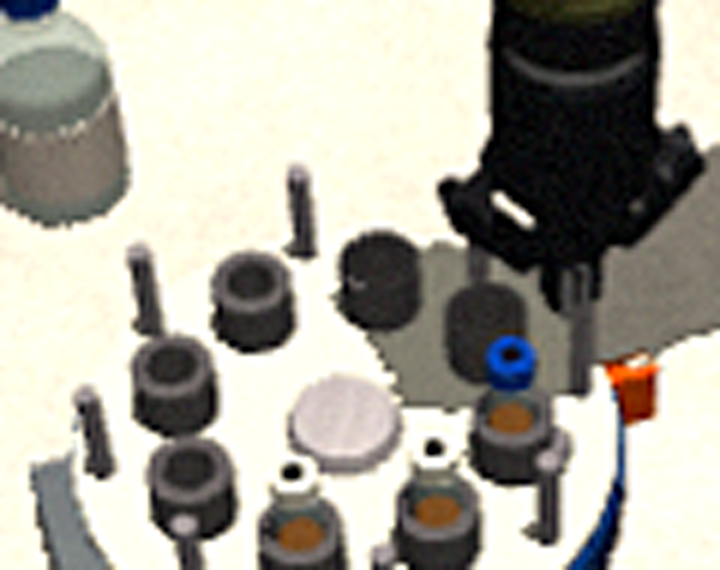

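```bash
python3 -m creep '[{"tx":0.001,"ty":0,"tz":0,"twist":0},{"tx":0.002,"ty":0,"tz":0,"twist":0},{"tx":0.003,"ty":0,"tz":0,"twist":0},{"tx":0.004,"ty":0,"tz":0,"twist":0},{"tx":0.005,"ty":0,"tz":0,"twist":0}]' 0
python3 look.py 17
```

```text
t: 26.03
tcp_pos: [0.4872, -0.1192, 0.0622]
eef_rot: [[0.431, 0.903, 0.0], [0.903, -0.431, 0.0], [0.0, 0.0, -1.0]]
ft_force: [0.2, -0.4, 0.6]
width: -0.0
```

View pics/l17.png

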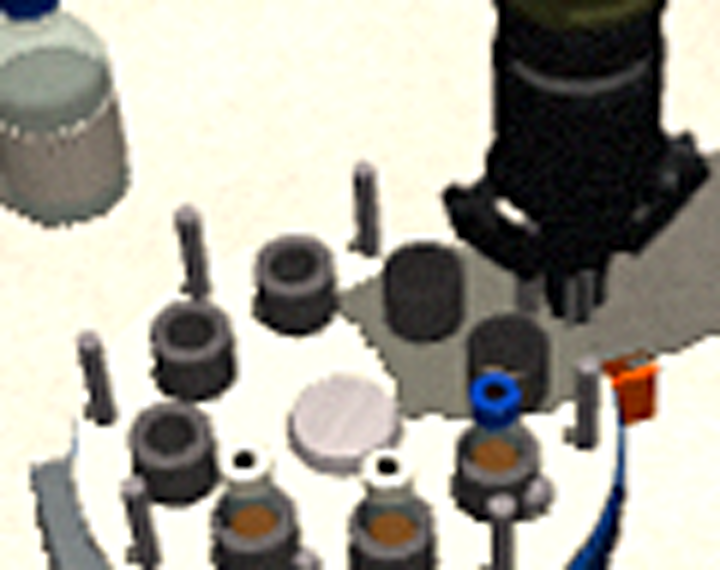

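The wheel ran on by itself. The blue cap is now at (495,395), the place run_a started from. I'll retreat straight up and then away.

```bash
python3 -m creep '[{"tx":-0.002,"ty":0,"tz":-0.02,"twist":0},{"tx":-0.002,"ty":0,"tz":-0.05,"twist":0},{"tx":-0.002,"ty":0,"tz":-0.08,"twist":0},{"tx":-0.002,"ty":0,"tz":-0.11,"twist":0},{"tx":-0.002,"ty":0,"tz":-0.14,"twist":0}]' 0
python3 -m creep '[{"tx":0,"ty":-0.03,"tz":0,"twist":0},{"tx":0,"ty":-0.06,"tz":0,"twist":0},{"tx":0,"ty":-0.09,"tz":0,"twist":0},{"tx":0,"ty":-0.12,"tz":0,"twist":0},{"tx":0,"ty":-0.15,"tz":0,"twist":0}]' 0
python3 -m creep '[{"tx":0,"ty":0,"tz":0,"twist":0},{"tx":0,"ty":0,"tz":0,"twist":0},{"tx":0,"ty":0,"tz":0,"twist":0},{"tx":0,"ty":0,"tz":0,"twist":0},{"tx":0,"ty":0,"tz":0,"twist":0}]' 0
python3 look.py 18
python3 - <<'E'
from h import *
p,d=r.read_camera("top"); cv2.imwrite("pics/top18.png",p)
print(r.get_obs()["tcp_pos"],r.get_obs()["ft_force"])
import cv2
q=cv2.imread("pics/scene_18.png"); x1,y1,f=260,110,8
q=cv2.resize(np.clip(q[y1:y1+75,x1:x1+95]*2.2,0,255).astype(np.uint8),None,fx=f,fy=f,interpolation=cv2.INTER_CUBIC)
th=np.linspace(0,2*np.pi,60)
for cx,cy in((.5670,-.0897),(.6322,-.0934)):
    for z,R in((.125,.0115),(.082,.0115)):
        P=np.stack([cx+R*np.cos(th),cy+R*np.sin(th),th*0+z],1)
        cv2.polylines(q,[np.round(((w2pix("scene",P)-[x1,y1]+.5)*f-.5)*8).astype(np.int32)],True,(0,255,0),1,cv2.LINE_AA,3)
cv2.imwrite("pics/h18.png",q)
E
```

```text
t: 26.5
tcp_pos: [0.4859, -0.121, 0.2036]
eef_rot: [[0.431, 0.903, -0.0], [0.903, -0.431, 0.0], [-0.0, -0.0, -1.0]]
ft_force: [0.3, -0.3, -0.1]
width: 0.0
t: 26.92
tcp_pos: [0.3496, -0.056, 0.2021]
eef_rot: [[0.431, 0.902, 0.0], [0.902, -0.431, 0.0], [0.0, 0.0, -1.0]]
ft_force: [0.5, 0.5, -0.2]
width: -0.0003
t: 27.33
tcp_pos: [0.3521, -0.0569, 0.2023]
eef_rot: [[0.431, 0.902, 0.001], [0.902, -0.431, -0.0], [0.0, 0.001, -1.0]]
ft_force: [0.3, -0.3, 0.9]
width: 0.0002
[ 0.35165526 -0.05679916  0.20209472] [ 0.03513145  1.08321485 -0.38680308]
```

View pics/h18.png

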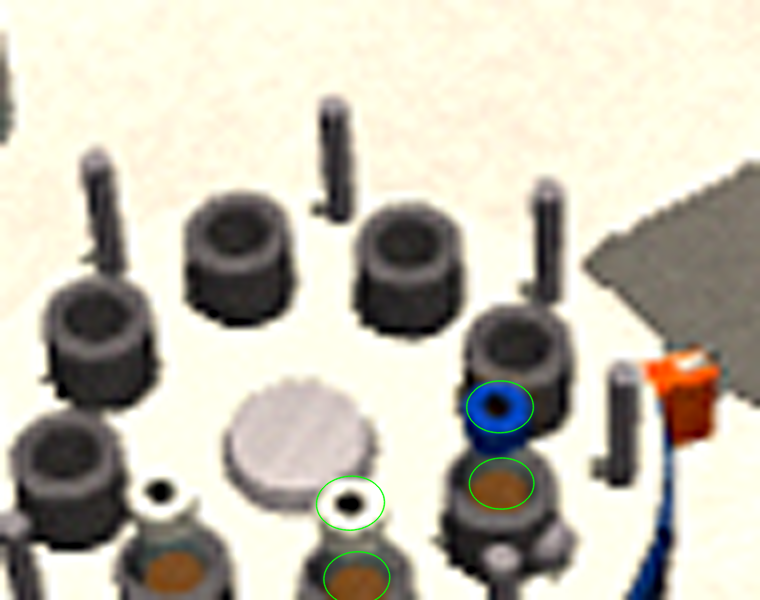

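View pics/top18.png

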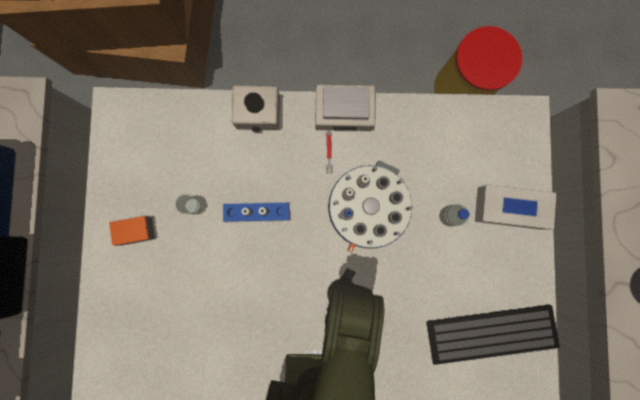

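The blue cap is at (497,406), on the outline of run_a's old place at seated height (500,407). run_a is likewise in run_b's old place. In the top view the rack, spares, bottle, beaker and wrench have not moved, and the arm is clear.

```bash
python3 -c "
from station import r
print(r.close_job())"
```

```text
the job is handed in; nothing more can be done
None
```

I put the blue-capped vial in the pocket at the pointer and pressed it onto the floor. I then turned the wheel one click clockwise and handed the job in at about 27.4 s; no verdict was reported.

- **Seating:** I pressed gently to about 15 N, and at the end the TCP stopped moving while the force rose. The ball resisted with only about 2–4 N, less than the 5–15 N described. The picture afterwards showed the cap at seated height (125 mm), level with run_a's.
- **Turning the wheel:** I pushed the post on the anticlockwise side with about 4 N. Past half way the wheel ran on into its click by itself.
- **Last checks:** The blue cap lay within about half a pixel of run_a's old place, at seated height. run_a was in run_b's old place. The other vials and the things on the bench looked undisturbed, and the arm was clear, with only noise on the force sensor.
- **What disagreed:**
  - The depth image showed the fingertips about 30 mm higher than the reported TCP, so the first pass at the post went over it without touching; I lowered and repeated it.
  - The fingers read 18 mm on the 23 mm vial. The grip was high, on the cap, but it held without visible slipping.

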